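# Change over the load cell test rack and start the run

### The job

The load cells with a red sticker standing in the test rack have failed: put them in the red reject crate, and stand every untested load cell (no sticker) upright on a bay pad of its own, squarely in the middle, with its black cable outlet facing the socket strip along the rack's front edge. When the rack is loaded, pull the red starter grip out to its stop, hold it there for a moment and let it spring back; leave the tape roll and the cable gland where they are.

Things in the scene. Friction and masses are not known exactly. Their poses are not given: they have to be found in the camera images.
- rack: test rack, fixed: aluminium plate 4 thick, 120 (own x) x 216 (own y), origin on the table under the middle of the bay row. Along its front edge (own -x) runs a grey strip, 18 wide and 20 high, with one round cable socket per bay. Three black white-edged bay pads (70 x 42) lie in a row along y, 70 apart. At the +y end stands a grey starter block, 60 (x) x 40 (y) x 42 high, its front face at x = -30, y from +108 to +148
- starter (a joint): sprung pull starter on the rack: 0 = home, grows to 0.028 m at its stop as its red grip is pulled along the rack's own -x (towards the robot), away from the block; spring about 4 N at home and 8 N at the stop; it returns by itself when let go
- starter_grip (a point): point to grip on the starter's red upright grip, 50 above the table, on the grip's middle. The grip is 14 thick (along the rack's x) x 36 (along the rack's y), its top 66 above the table; at home there are 36 mm free between it and the grey block, spanned by a thin rod 14 to 22 above the table
- reject_crate: red open-topped reject crate, standing loose (0.6 kg), outside 105 (own x) x 180 (own y) x 55 high, walls and floor 5 thick; origin at the centre of its underside. A fixed blue cabinet, 170 high, stands close behind it (world x from 0.576, y above -0.04)
- black_tape: roll of black tape lying flat, 62 across, 19 high, a bystander; origin under its centre
- gland: black cable gland standing, 26 x 30 x 31, a bystander; origin under its centre
- bay_1 (a point): where a load cell's origin belongs in bay 1 of the rack, on the pad, 4 above the table (rack's own y = +70, x = 0)
- bay_2 (a point): where a load cell's origin belongs in bay 2 of the rack, on the pad, 4 above the table (rack's own y = +0, x = 0)
- bay_3 (a point): where a load cell's origin belongs in bay 3 of the rack, on the pad, 4 above the table (rack's own y = -70, x = 0)
- cell_1: untested S-beam load cell, bright aluminium block standing upright: 24 thick (own x) x 50 wide (own y) x 62 tall, 0.38 kg. Origin at its underside on the middle of the thickness; the block runs from y = -19 to y = +31, so its middle is at y = +6. A short black cable outlet, low on one narrow side, sticks out along own -y (its end at y = -31); grasp from above across the 24 mm thickness. No sticker. May be absent
- cell_1_outlet (a point): end of its cable outlet, at own (0, -31, 12)
- cell_2: untested S-beam load cell, bright aluminium block standing upright: 24 thick (own x) x 50 wide (own y) x 62 tall, 0.38 kg. Origin at its underside on the middle of the thickness; the block runs from y = -19 to y = +31, so its middle is at y = +6. A short black cable outlet, low on one narrow side, sticks out along own -y (its end at y = -31); grasp from above across the 24 mm thickness. No sticker. May be absent
- cell_2_outlet (a point): end of its cable outlet, at own (0, -31, 12)
- cell_3: untested S-beam load cell, bright aluminium block standing upright: 24 thick (own x) x 50 wide (own y) x 62 tall, 0.38 kg. Origin at its underside on the middle of the thickness; the block runs from y = -19 to y = +31, so its middle is at y = +6. A short black cable outlet, low on one narrow side, sticks out along own -y (its end at y = -31); grasp from above across the 24 mm thickness. No sticker. May be absent
- cell_3_outlet (a point): end of its cable outlet, at own (0, -31, 12)
- reject_1: failed S-beam load cell, bright aluminium block standing upright: 24 thick (own x) x 50 wide (own y) x 62 tall, 0.38 kg. Origin at its underside on the middle of the thickness; the block runs from y = -19 to y = +31, so its middle is at y = +6. A short black cable outlet, low on one narrow side, sticks out along own -y (its end at y = -31); grasp from above across the 24 mm thickness. A red sticker on its top. Stands in a bay at the start. May be absent
- reject_2: failed S-beam load cell, bright aluminium block standing upright: 24 thick (own x) x 50 wide (own y) x 62 tall, 0.38 kg. Origin at its underside on the middle of the thickness; the block runs from y = -19 to y = +31, so its middle is at y = +6. A short black cable outlet, low on one narrow side, sticks out along own -y (its end at y = -31); grasp from above across the 24 mm thickness. A red sticker on its top. Stands in a bay at the start. May be absent
- reject_3: failed S-beam load cell, bright aluminium block standing upright: 24 thick (own x) x 50 wide (own y) x 62 tall, 0.38 kg. Origin at its underside on the middle of the thickness; the block runs from y = -19 to y = +31, so its middle is at y = +6. A short black cable outlet, low on one narrow side, sticks out along own -y (its end at y = -31); grasp from above across the 24 mm thickness. A red sticker on its top. Stands in a bay at the start. May be absent
Things that resemble listed ones, but are neither listed nor needed, are in the scene too. What is shaped like the reject_3 but green is not meant.

How it is judged (in metres and radians):
On the way, in this order (a step that is already met when the one before it is completed fails the run):
1. all failed cells lie in the crate and all untested cells stand in the bays, outlets to the socket strip, released ((horizontal distance between cell_1 and bay_1 below 0.012 m or horizontal distance between cell_1 and bay_2 below 0.012 m or horizontal distance between cell_1 and bay_3 below 0.012 m) and angle between the y axis of each of cell_1, cell_2, cell_3 and the x axis of rack, either way round below 0.21 rad and x of each of cell_1_outlet, cell_2_outlet, cell_3_outlet in the frame of rack below -0.015 m and angle between each of cell_1, cell_2, cell_3's own z axis and vertical below 0.1 rad and height (world z) of each of cell_1, cell_2, cell_3 below 0.012 m and linear speed of each of cell_1, cell_2, cell_3, reject_1, reject_2, reject_3 below 0.02 m/s and contact force between each of cell_1, cell_2, cell_3, reject_1, reject_2, reject_3 and the fingers below 0.3 N and (horizontal distance between cell_2 and bay_1 below 0.012 m or horizontal distance between cell_2 and bay_2 below 0.012 m or horizontal distance between cell_2 and bay_3 below 0.012 m) and (horizontal distance between cell_3 and bay_1 below 0.012 m or horizontal distance between cell_3 and bay_2 below 0.012 m or horizontal distance between cell_3 and bay_3 below 0.012 m) and x of reject_1 in the frame of reject_crate between -0.0525 and 0.0525 m and y of reject_1 in the frame of reject_crate between -0.09 and 0.09 m and height (world z) of each of reject_1, reject_2, reject_3 below 0.072 m and x of reject_2 in the frame of reject_crate between -0.0525 and 0.0525 m and y of reject_2 in the frame of reject_crate between -0.09 and 0.09 m and x of reject_3 in the frame of reject_crate between -0.0525 and 0.0525 m and y of reject_3 in the frame of reject_crate between -0.09 and 0.09 m), for 0.3 s.
2. the starter is pulled out to its stop (value of joint starter above 0.024 m), for 0.15 s.
At the end, for the whole second after the job is handed in: Each untested cell stands upright within 12 mm of a bay point, outlet to the strip within 12 degrees, one per bay; each failed cell is in the crate; all released and at rest; the starter, pulled past 24 mm after loading, is home again (under 4 mm) (all of step 1 and value of joint starter below 0.004 m); the robot touches nothing.
It fails at once if the tape roll or the cable gland is moved more than 3 cm (distance of any of black_tape, gland from where it was at the start of the episode above 0.03 m).
Of cell_1, cell_2, cell_3, reject_1, reject_2, reject_3 only 5 to 6 are there at a start; the rules pass over those that are not, and their reading is None.
At some moment in a run one of reject_crate may be knocked a few centimetres aside while the robot is not near it.
It also fails if it takes over 210 s, if anything falls off the work surface, if the arm or the gripper's body presses on something with over 40 N, if the wrist force passes 120 N, or if a joint passes its speed limit or range.

### The arm

A 6-joint arm with a two-finger parallel gripper is mounted at the origin on a cart in front of the work surface, level with it; the furniture and walls round the work are solid. World frame = base frame: x ahead of the robot, y to its left, z up, the work surface at z = 0. Lengths are in mm, angles in rad, forces in N, time in s.
With the tool pointing down it reaches from about 400 to 925 mm from the base axis. Payload 12.5 kg.
Tool frame: the origin (TCP) lies at the centre of the arm's flange, where the gripper is bolted on; the fingertips stand 190 mm ahead of it and the grasp point (between the pads) lies 171 mm ahead of it; z points along the fingers, y is the line along which they close (so a half turn about z gives the same grasp; the last joint's range is limited). The gripper opens to 95 mm and grips with 3 to 60 N. Pads are 20 mm wide; open, the fingers measure 119 mm over their backs; the gripper's body (75 mm by 180 mm) begins 59 mm behind the grasp point.
Start: joints at [1.113, 0.491, 1.559, -0, 1.092, -0.106], TCP at [215.344, 586.73, 404.761] pointing down, gripper open.
Joint ranges: [-3.1, 3.1], [-0.84, 2.19], [0.05, 2.79], [-1.13, 4.28], [0.06, 2.93], [-2.69, 2.69]. Speed limits (rad/s): [2.22, 2.22, 2.79, 3.14, 3.14, 3.14].

### API

Orientations are given as [roll, pitch, yaw] about the fixed x, y, z axes, in that order (R = Rz(yaw) Ry(pitch) Rx(roll)).
In Python, from cell import env, read_camera, search_frame, cut_out gives the robot as it stands. The module is installed in compiled form; this text tells all that it offers.
- The arm moves only by the tool move_arm, never from a script. Its argument "commands" is a list of rows, each a list of 3 entries, a list of its own where there are three numbers: the shift along the world's x, y, z normalised to -1 to 1, where 1 is 0.03 m, then the turn about the world's z normalised to -1 to 1, where 1 is 0.08 rad, then the opening, from -1 (shut) to 1 (fully open), so that 0 is half open. A call has 1 to 20 rows; each row shifts and turns the commanded pose from where the row before left it; what a row does not reach is not made up. A row lasts 1/12 s, in which the tool goes at most 41.7 mm and 7.16 degrees, less where a joint would pass 70% of its speed; a pose out of reach is approached as far as the arm can. A call with a number of a shift or a turn outside -1 to 1 is refused whole. A call with a gripper value outside its range is refused whole. The fingers move at their own pace and stop on an object; the grip force is fixed at half the most. Time passes only in rows, so rows that do not move let the fingers close. It gives the time, the measured TCP pose, the force, the opening and the grip force at its end, in the units of the state.
- env.state(): the state, without advancing time (a new reading comes with each control period).
- read_camera(name): name is "side" or "top" or "wrist"; returns a dict with "image" (384x512x3 uint8, red, green, blue), "fx", "fy", "cx", "cy" (pixels), "D" ([k1, k2, p1, p2, k3] as OpenCV has them; the pictures are not rectified), "rvec" (rotation vector, rad) and "tvec" (3), from world to camera coordinates, as OpenCV has them. Camera axes: x right, y down, z forward; pixel columns grow to the right and rows downward; lengths in mm; the calibration is good to about 2 mm. A picture is of the moment at which its call begins. There is no depth.
- env.job_done(): hands the job in; it is judged then, once.
Trained networks look in a picture, given as the dict that the camera call returned (one of the last four; its "shot" number tells which), for a name from the list of things; names that differ only in an ending like _2 or _b are one class to them, and where a whole thing is asked for, a point or a joint stands for the part that bears it (a point fixed in the world has none). Each returns a list of dicts, best first, with "confidence" (0 to 1); they miss things now and then, are a little off and sometimes report something else, mostly with a low value. They report only what shows in the picture. A call takes as long as a camera call. They do not tell look-alikes from the thing itself.
- search_frame(thing, picture): "at" ([column, row] in pixels, amid what is visible of it).
- cut_out(thing, picture): "region" (384x512 bool, what is visible of it) and "at" ([column, row] in pixels, amid what is visible of it).
The state is a dict: "t": time; "joints": joint angles; "qvel": joint speeds; "tau": joint torques, N m; "eef_pos": TCP position; "tcp_rot": TCP orientation; "ft_force": force on the tool from outside, world axes, zero at the start; "moment": the same for the moment, N m; "opening": opening from 0.0 (shut) to 1.0 (fully open); "grip_force": force on a finger pad.
Only numpy, scipy, OpenCV 4.12 (cv2) and the standard library are available. Lean on these libraries where they do the work, as an engineer would, in place of code of your own. Each camera call takes 0.05 s, during which the arm holds its last target. There are 200 camera calls.

## Working session

There is one attempt and no reset: what is moved stays moved. The work goes in short steps, Python scripts to look and compute and a tool call to move; the robot and the scene stay as the last step left them, time stands still between calls to the robot, and variables do not carry over. Pictures are saved under pics/ and viewed, at most 14 in all, crops included, and the job is handed in when it is done.

Besides the shell and the picture viewer there is one more tool, called after "Request:" by a JSON object that holds its "op" and its "data", one argument or row to a line. move_arm: Moves the arm, as the interface text tells. Its arguments: {"type":"object","properties":{"commands":{"type":"array","items":{"type":"array"}}},"required":["commands"]}

```bash
mkdir -p pics; cat > h.py <<'E'
import numpy as np, cv2
from cell import env, read_camera, search_frame, cut_out
def save(p,n): cv2.imwrite('pics/'+n+'.png', cv2.cvtColor(p['image'],cv2.COLOR_RGB2BGR))
def K(p): return np.array([[p['fx'],0,p['cx']],[0,p['fy'],p['cy']],[0,0,1.]])
def back(p,px,z):
    "pixels -> world points on height z"
    u=cv2.undistortPoints(np.array(px,float).reshape(-1,1,2),K(p),np.array(p['D'],float)).reshape(-1,2)
    R,_=cv2.Rodrigues(np.array(p['rvec'],float)); t=np.array(p['tvec'],float).reshape(3)
    c=-R.T@t; d=np.c_[u,np.ones(len(u))]@R
    return c+d*((z-c[2])/d[:,2])[:,None]
def proj(p,X): return cv2.projectPoints(np.array(X,float).reshape(-1,1,3),np.array(p['rvec'],float),np.array(p['tvec'],float),K(p),np.array(p['D'],float))[0].reshape(-1,2)
E
python3 - <<'E'
from h import *
s=env.state(); print({k:np.round(v,3) for k,v in s.items()})
for n in ['top','side']:
    p=read_camera(n); save(p,n+'0'); print(n,p['fx'],p['cx'],p['cy'],p['rvec'],p['tvec'])
    for th in ['cell_1','reject_1','reject_crate','rack','starter_grip','black_tape','gland','cell_1_outlet','bay_1']:
        try: print(th,[(np.round(d['at']).astype(int).tolist(),round(d['confidence'],2)) for d in search_frame(th,p)])
        except Exception as e: print(th,e)
E
```

```text
{'t': np.float64(0.0), 'joints': array([ 1.113,  0.492,  1.559,  0.   ,  1.092, -0.106]), 'qvel': array([ 0.   , -0.001, -0.   , -0.   ,  0.001, -0.001]), 'tau': array([ 1.0000e-03, -6.1264e+01, -2.5820e+01,  6.9000e-02,  4.8000e-02,
       -0.0000e+00]), 'eef_pos': array([215.322, 586.697, 404.149]), 'tcp_rot': array([-3.14, -0.  ,  2.79]), 'ft_force': array([-0.075, -0.214,  0.405]), 'moment': array([-0.003, -0.036, -0.038]), 'grip_force': np.float64(0.0), 'opening': np.float64(0.999)}
top 410.53715652683553 252.75567961438952 189.14164320535565 [ 2.17190349 -2.19432141  0.10185656] [-185.7794308   487.82671316 1245.86285591]
cell_1 [([308, 224], 0.7), ([274, 223], 0.7), ([340, 187], 0.62)]
reject_1 [([249, 175], 0.54), ([275, 172], 0.5), ([332, 209], 0.49)]
reject_crate [([161, 184], 0.67)]
rack [([263, 174], 0.66), ([340, 185], 0.42)]
starter_grip [([231, 196], 0.6)]
black_tape [([350, 143], 0.5)]
gland [([326, 145], 0.49)]
cell_1_outlet [([306, 228], 0.68)]
bay_1 [([265, 175], 0.72)]
side 447.82979911703995 259.6866190618684 191.4137794905432 [ 2.17637843 -0.65607046  0.282387  ] [-515.35853513   95.01494249 1401.07807924]
cell_1 [([253, 233], 0.62), ([240, 213], 0.59), ([268, 197], 0.29)]
reject_1 [([287, 245], 0.79), ([269, 183], 0.76), ([284, 195], 0.68), ([302, 206], 0.62)]
reject_crate [([222, 148], 0.9)]
rack [([265, 198], 0.74)]
starter_grip [([264, 197], 0.67), ([242, 185], 0.63), ([252, 235], 0.23)]
black_tape [([350, 230], 0.52), ([268, 201], 0.31)]
gland [([241, 178], 0.59), ([338, 221], 0.52), ([270, 198], 0.21)]
cell_1_outlet [([255, 230], 0.77), ([281, 195], 0.71), ([309, 239], 0.52)]
bay_1 [([268, 198], 0.84), ([349, 228], 0.41)]
```

```bash
python3 - <<'E'
import cv2
t=cv2.imread('pics/top0.png')[120:270,120:380]; cv2.imwrite('pics/top0c.png',cv2.resize(t,(780,450),interpolation=cv2.INTER_CUBIC))
t=cv2.imread('pics/side0.png')[110:270,180:380]; cv2.imwrite('pics/side0c.png',cv2.resize(t,(750,600),interpolation=cv2.INTER_CUBIC))
E
```

```text
(no output)
```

View pics/top0c.png

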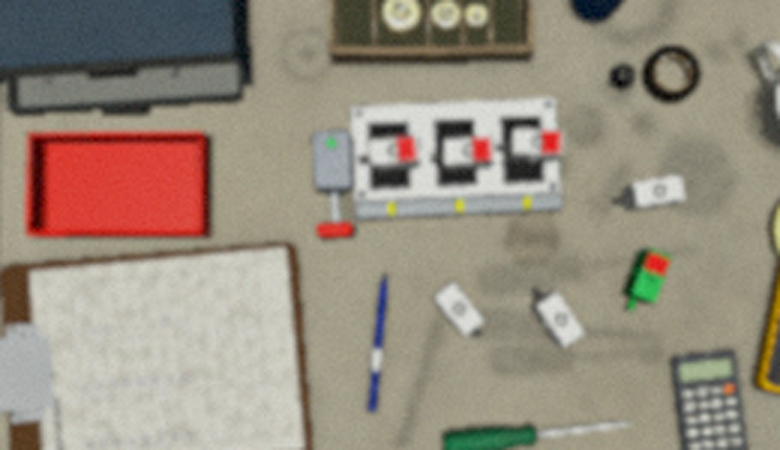

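View pics/side0c.png

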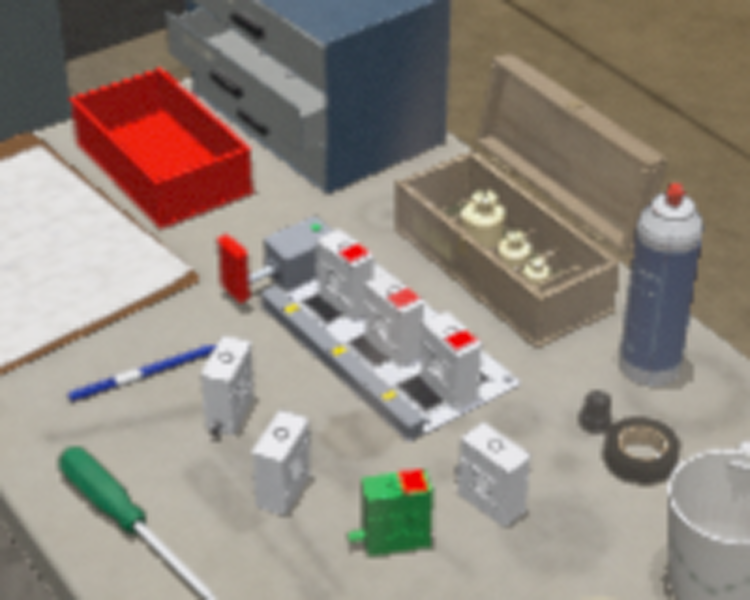

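Top view (full pixels): three red-stickered cells stand in the bays at about (254,170), (279,170) and (302,167). There are three bare cells: (273,223), (306,226) and (339,184). The green look-alike is at (336,211), the crate at (161,182), the tape at (343,144) and the gland at (327,145). The side view agrees.

```bash
python3 - <<'E'
from h import *
p=read_camera('top')
def f(x,y,z): return back(p,[[x/3+120,y/3+120]],z).round()[0].tolist()
for n,x,y,z in [('plate TL',352,108,4),('plate TR',553,98,4),('strip BR',562,208,20),('strip BL',357,217,20),('grip',335,230,66),('crateTL',28,135,55),('crateTR',208,134,55),('crateBR',208,235,55),('crateBL',28,236,55),('c1',460,308,62),('c2',559,318,62),('c3',660,190,62),('green',648,275,62),('r1',390,150,62),('r2',463,150,62),('r3',533,143,62),('gland',622,76,31),('tape',672,74,19),('cab drawer R',242,98,60),('block L',332,160,42)]:
    print(n,f(x,y,z))
w=read_camera('wrist'); save(w,'w0'); R,_=cv2.Rodrigues(np.array(w['rvec']));c=-R.T@np.array(w['tvec']).reshape(3);print(w['fx'],c,R, back(w,[[0,0],[511,0],[256,192],[0,383],[511,383]],0).round())
E
```

```text
plate TL [593.0, -143.0, 4.0]
plate TR [601.0, -355.0, 4.0]
strip BR [484.0, -360.0, 20.0]
strip BL [477.0, -148.0, 20.0]
grip [460.0, -127.0, 66.0]
crateTL [560.0, 183.0, 55.0]
crateTR [559.0, 0.0, 55.0]
crateBR [457.0, 0.0, 55.0]
crateBL [458.0, 182.0, 55.0]
c1 [382.0, -250.0, 62.0]
c2 [371.0, -349.0, 62.0]
c3 [497.0, -453.0, 62.0]
green [412.0, -439.0, 62.0]
r1 [540.0, -183.0, 62.0]
r2 [539.0, -256.0, 62.0]
r3 [546.0, -326.0, 62.0]
gland [619.0, -424.0, 31.0]
tape [624.0, -479.0, 19.0]
cab drawer R [595.0, -34.0, 60.0]
block L [533.0, -124.0, 42.0]
264.90667302457723 [136.57096623 615.91255205 383.64731582] [[ 3.44286268e-01  9.38864703e-01  1.85702439e-04]
 [ 8.96908760e-01 -3.28959274e-01  2.95534217e-01]
 [ 2.77527733e-01 -1.01581814e-01 -9.55332137e-01]] [[-101.  361.    0.]
 [ 121.  965.    0.]
 [ 248.  576.    0.]
 [ 447.  -43.    0.]
 [ 800.  919.    0.]]
```

Request:
{"op": "move_arm", "data": {
  "commands": [
    [[0.77,-0.97,0],0,1],
    [[0.77,-0.97,0],0,1],
    [[0.77,-0.97,0],0,1],
    [[0.77,-0.97,0],0,1],
    [[0.77,-0.97,0],0,1],
    [[0.77,-0.97,0],0,1],
    [[0.77,-0.97,0],0,1],
    [[0.77,-0.97,0],0,1],
    [[0.77,-0.97,0],0,1],
    [[0.77,-0.97,0],0,1],
    [[0.77,-0.97,0],0,1],
    [[0.77,-0.97,0],0,1],
    [[0.77,-0.97,0],0,1],
    [[0.77,-0.97,0],0,1],
    [[0.77,-0.97,0],0,1]
  ]
}}

```text
t: 2.35
eef_pos: [562.7, 148.5, 404.9]
tcp_rot: [3.141, 0.0, 2.79]
ft_force: [-0.1, 0.7, -0.2]
opening: 1.001
grip_force: 0.0
```

Request:
{"op": "move_arm", "data": {
  "commands": [
    [[-0.29,-1,0],0.3,1],
    [[-0.29,-1,0],0.3,1],
    [[-0.29,-1,0],0.3,1],
    [[-0.29,-1,0],0.3,1],
    [[-0.29,-1,0],0.3,1],
    [[-0.29,-1,0],0.3,1],
    [[-0.29,-1,0],0.3,1],
    [[-0.29,-1,0],0.3,1],
    [[-0.29,-1,0],0.3,1],
    [[-0.29,-1,0],0.3,1],
    [[-0.29,-1,0],0.3,1],
    [[-0.29,-1,0],0.3,1],
    [[-0.29,-1,0],0.3,1],
    [[-0.29,-1,0],0.3,1],
    [[-0.29,-1,0],0.3,1],
    [[0,0,0],0,1],
    [[0,0,0],0,1]
  ]
}}

```text
t: 3.77
eef_pos: [430.8, -300.9, 404.6]
tcp_rot: [3.141, -0.0, -3.136]
ft_force: [0.0, 0.1, 0.0]
opening: 0.999
grip_force: 0.0
```

```bash
python3 - <<'E'
from h import *
w=read_camera('wrist'); save(w,'w1')
for th in ['cell_1','reject_1','cell_1_outlet','reject_1','starter_grip','rack','gland','black_tape']:
    print(th,[(np.round(d['at'],1).tolist(),round(d['confidence'],2)) for d in search_frame(th,w)])
E
```

```text
cell_1 [([298.4, 138.6], 0.9), ([151.8, 220.0], 0.84), ([217.2, 133.8], 0.66)]
reject_1 [([236.5, 255.2], 0.94), ([151.1, 162.0], 0.89), ([319.0, 249.1], 0.85), ([288.4, 248.5], 0.73), ([218.1, 132.8], 0.52)]
cell_1_outlet [([215.1, 131.4], 0.77)]
reject_1 [([236.5, 255.2], 0.94), ([151.1, 162.0], 0.89), ([319.0, 249.1], 0.85), ([288.4, 248.5], 0.73), ([218.1, 132.8], 0.52)]
starter_grip [([380.0, 201.6], 0.91)]
rack [([305.3, 225.0], 0.74)]
gland []
black_tape [([309.8, 226.9], 0.4), ([381.7, 203.6], 0.37)]
```

View pics/w1.png

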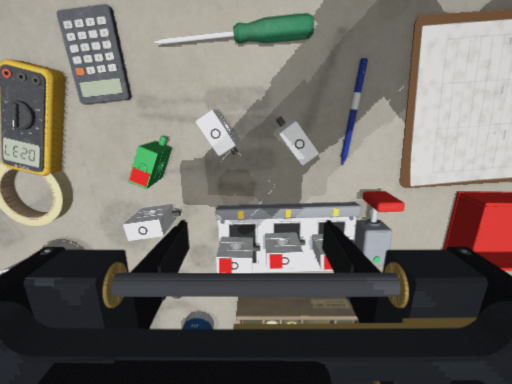

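The wrist view shows bare cells at (298,138), (216,133) and (152,220), the green decoy at (151,162) and the rack partly hidden by the gripper. I'll move 140 mm forward so the rack is clear.

Request:
{"op": "move_arm", "data": {
  "commands": [
    [[0.95,0.2,0],0,1],
    [[0.95,0.2,0],0,1],
    [[0.95,0.2,0],0,1],
    [[0.95,0.2,0],0,1],
    [[0.95,0.2,0],0,1],
    [[0,0,0],0,1],
    [[0,0,0],0,1]
  ]
}}

```text
t: 4.8
eef_pos: [574.8, -269.0, 404.1]
tcp_rot: [3.141, -0.001, -3.131]
ft_force: [-0.2, 0.2, 0.8]
opening: 1.002
grip_force: 0.0
```

```bash
cat >> h.py <<'E'
from scipy.optimize import minimize
def box(x,y,a,lo,hi,z0):
    "corners of a yawed box, lo/hi in own frame"
    g=np.array([[i,j,k] for i in (lo[0],hi[0]) for j in (lo[1],hi[1]) for k in (lo[2],hi[2])],float)
    c,s=np.cos(a),np.sin(a)
    return np.c_[x+c*g[:,0]-s*g[:,1], y+s*g[:,0]+c*g[:,1], g[:,2]+z0]
S=4
def hullmask(p,X):
    m=np.zeros((384*S,512*S),np.uint8); q=(proj(p,X)+.5)*S
    cv2.fillConvexPoly(m,cv2.convexHull(np.round(q).astype(np.int32)),1); return m>0
def fitbox(views,parts,x0):
    "views [(picture, mask)], parts list of (lo,hi,z0): pose (x,y,a) by IoU"
    big=[(p,cv2.resize(m.astype(np.uint8),None,fx=S,fy=S,interpolation=cv2.INTER_NEAREST)>0) for p,m in views]
    def cost(v):
        t=0
        for p,m in big:
            h=np.zeros_like(m)
            for lo,hi,z0 in parts: h|=hullmask(p,box(v[0],v[1],v[2],lo,hi,z0))
            t+=1-(h&m).sum()/max(1,(h|m).sum())
        return t/len(big)
    x0=np.array(x0,float)
    r=minimize(cost,x0,method='Nelder-Mead',options=dict(initial_simplex=np.vstack([x0]+[x0+d for d in np.diag([8,8,.2])]),xatol=.05,fatol=1e-4))
    return r.x,r.fun
CELL=lambda z0:[((-12,-19,0),(12,31,62),z0),((-4,-31,8),(4,-19,16),z0)]
E
python3 - <<'E'
from h import *
w=read_camera('wrist'); save(w,'w2'); print(env.state()['eef_pos'])
for th in ['cell_1','reject_1','starter_grip','rack','reject_crate']:
    for d in cut_out(th,w): print(th,np.round(d['at'],1).tolist(),round(d['confidence'],2),d['region'].sum(),back(w,[d['at']],31)[0].round())
E
```

```text
[ 573.90939904 -269.3146671   404.24371812]
cell_1 [193.6, 16.7] 0.95 875 [ 387. -342.   31.]
cell_1 [277.7, 18.6] 0.88 1446 [ 388. -244.   31.]
cell_1 [114.1, 115.5] 0.86 1385 [ 498. -450.   31.]
reject_1 [112.7, 42.8] 0.88 2460 [ 414. -440.   31.]
reject_1 [209.7, 158.9] 0.86 1257 [ 553. -330.   31.]
reject_1 [268.2, 151.3] 0.73 1092 [ 542. -252.   31.]
reject_1 [320.7, 152.1] 0.55 1208 [ 542. -182.   31.]
reject_1 [286.2, 137.1] 0.47 12092 [ 523. -229.   31.]
starter_grip [372.0, 92.4] 0.57 711 [ 467. -124.   31.]
rack [288.4, 137.6] 0.79 11889 [ 524. -226.   31.]
reject_crate [482.3, 135.9] 0.74 5191 [518.  30.  31.]
reject_crate [372.4, 92.9] 0.7 820 [ 467. -123.   31.]
```

View pics/w2.png

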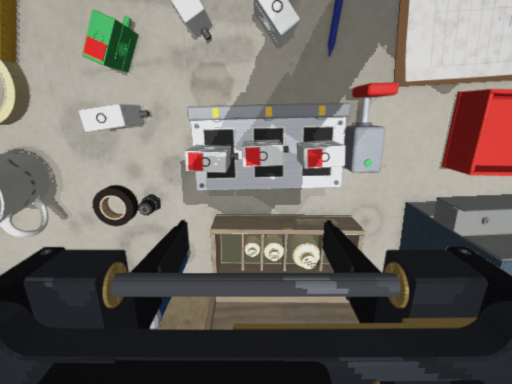

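This view shows bare cells at (192,15), (276,18) and (110,117). The stickered rejects are at (208,160), (263,155) and (322,155), and the green decoy at (110,42) is to be left alone. I'll enlarge the rack to confirm and measure it.

```bash
python3 - <<'E'
import cv2
t=cv2.imread('pics/w2.png')[80:200,180:380]; cv2.imwrite('pics/w2c.png',cv2.resize(t,(800,480),interpolation=cv2.INTER_CUBIC))
E
```

```text
(no output)
```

View pics/w2c.png

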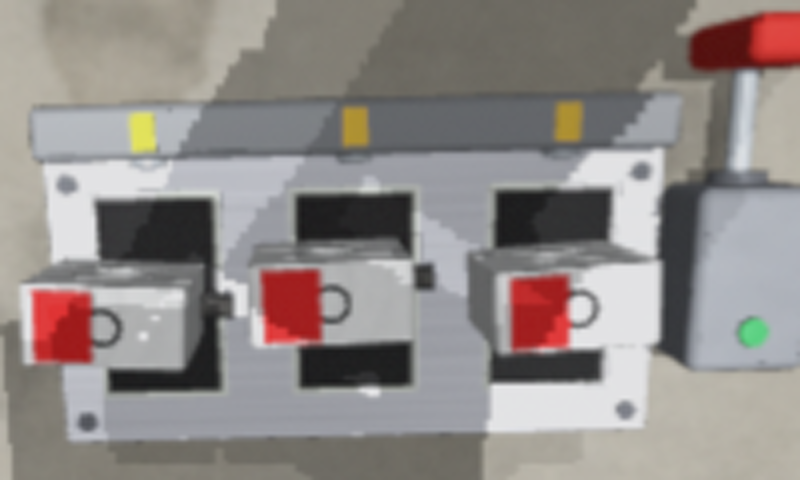

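```bash
cat > fit.py <<'E'
from h import *
from scipy.optimize import least_squares
E
python3 - <<'E'
from h import *
from scipy.optimize import least_squares
w=read_camera('wrist')
obs=[(33,107,-60,-108,20),(681,93,-60,108,20),(40,158,-42,-108,20),(681,143,-42,108,20),(70,440,60,-108,4),(641,425,60,108,4),
(295,195,-35,-21,4),(300,388,35,-21,4),(412,386,35,21,4),(413,192,-35,21,4),(97,200,-35,-91,4),(222,390,35,-49,4),(216,198,-35,-49,4),(493,190,-35,49,4),(613,188,-35,91,4),(490,381,35,49,4)]
o=np.array(obs,float); px=(o[:,:2]+.5)/4-.5+[180,80]; X=o[:,2:]
def W(v,X): c,s=np.cos(v[2]),np.sin(v[2]); return np.c_[v[0]+c*X[:,0]-s*X[:,1],v[1]+s*X[:,0]+c*X[:,1],X[:,2]]
r=least_squares(lambda v:(proj(w,W(v,X))-px).ravel(),[540,-255,0],loss='soft_l1',x_scale=[1,1,.01])
v=r.x; print('rack',v, np.abs((proj(w,W(v,X))-px)).mean(0),np.abs((proj(w,W(v,X))-px)).max(0))
print('bays',W(v,np.array([[0,70,4],[0,0,4],[0,-70,4.]])).round(1).tolist(),'grip',W(v,np.array([[-30-36-7,128,50.]])).round(1))
t=read_camera('top'); np.save('rack.npy',v)
tp=proj(t,W(v,X[:6])); print('top reproj',((tp-120)*3).round().tolist())
cells={'cA':([388,-244],0,-2.4),'cB':([387,-342],0,0.5),'cC':([498,-450],0,1.6+1.57)}
m=cut_out('cell_1',w); mr=cut_out('reject_1',w)
for at,a0,z0,ms in [([276,18],np.arctan2(-.7,-.7)+np.pi/2,0,m),([192,15],np.arctan2(.7,.5)+np.pi/2,0,m),([112,116],np.pi,0,m),([208,160],np.pi,4,mr),([266,152],np.pi,4,mr),([321,153],np.pi,4,mr)]:
    d=min(ms,key=lambda d:np.hypot(*(np.array(d['at'])-at)))
    x,y,_=back(w,[d['at']],31)[0]
    best=min((fitbox([(w,d['region'])],CELL(z0),[x,y,a0+k])  for k in (0,np.pi)),key=lambda r:r[1])
    e=best[0]; print(at,d['confidence'],'pose',e.round(2),'iou',1-best[1],'mid',(e[0]-6*np.sin(e[2])).round(1),(e[1]+6*np.cos(e[2])).round(1))
E
```

```text
rack [ 5.45948717e+02 -2.51094142e+02  2.95587243e-02] [0.58010246 2.15299742] [1.79067983 5.23017243]
bays [[543.9, -181.1, 4.0], [545.9, -251.1, 4.0], [548.0, -321.1, 4.0]] grip [[ 469.2 -125.3   50. ]]
top reproj [[563.0, 203.0], [354.0, 211.0], [562.0, 185.0], [353.0, 194.0], [555.0, 91.0], [350.0, 99.0]]
[276, 18] 0.73 pose [ 379.23 -251.91   -0.91] iou 0.9751032153133993 mid 384.0 -248.2
[192, 15] 0.72 pose [ 378.14 -346.25    2.18] iou 0.9514060031595577 mid 373.2 -349.7
[112, 116] 0.75 pose [ 498.64 -444.17    3.3 ] iou 0.9415630868282214 mid 499.6 -450.1
[208, 160] 0.67 pose [ 549.86 -323.13    3.12] iou 0.9609813322452311 mid 549.7 -329.1
[266, 152] 0.91 pose [ 541.06 -254.19    3.19] iou 0.9316872427983539 mid 541.3 -260.2
[321, 153] 0.58 pose [ 541.87 -179.06    3.22] iou 0.9537844967532467 mid 542.4 -185.0
```

```bash
python3 - <<'E'
from h import *
from scipy.optimize import least_squares
w=read_camera('wrist'); t=read_camera('top')
obs=[(33,107,-69,-108,20),(681,93,-69,108,20),(40,158,-51,-108,20),(681,143,-51,108,20),(70,440,51,-108,4),(641,425,51,108,4),
(295,195,-35,-21,4),(300,388,35,-21,4),(412,386,35,21,4),(413,192,-35,21,4),(97,200,-35,-91,4),(222,390,35,-49,4),(216,198,-35,-49,4),(493,190,-35,49,4),(613,188,-35,91,4),(490,381,35,49,4)]
o=np.array(obs,float); px=(o[:,:2]+.5)/4-.5+[180,80]; X=o[:,2:]
def W(v,X): c,s=np.cos(v[2]),np.sin(v[2]); return np.c_[v[0]+c*X[:,0]-s*X[:,1],v[1]+s*X[:,0]+c*X[:,1],X[:,2]]
def XX(v): Y=X.copy(); Y[:6,0]+=v[3]; return Y
f=lambda v:(proj(w,W(v,XX(v)))-px)
r=least_squares(lambda v:f(v).ravel(),[540,-255,0,0],loss='soft_l1',x_scale=[1,1,.01,1])
v=r.x; print('rack',v, np.abs(f(v)).mean(0),np.abs(f(v)).max(0)); np.save('rack.npy',v[:3])
print('bays',W(v,np.array([[0,70,4],[0,0,4],[0,-70,4.]])).round(1).tolist(),'grip',W(v,np.array([[-30-36-7,128,50.]])).round(1))
print('top reproj',((proj(t,W(v,XX(v)[:6]))-120)*3).round().tolist(),'want',[562,208],[357,217],[],[],[553,98],[352,108])
for p in (w,t):
  for n in ('starter_grip','reject_crate'):
    for d in cut_out(n,p)[:2]: print(n,d['confidence'],back(p,[d['at']],50)[0].round(1))
E
```

```text
rack [ 5.47487308e+02 -2.50958940e+02  3.13538536e-02  1.99141615e+00] [0.72067578 0.45868367] [2.29760849 1.28078534]
bays [[545.3, -181.0, 4.0], [547.5, -251.0, 4.0], [549.7, -320.9, 4.0]] grip [[ 470.5 -125.3   50. ]]
top reproj [[563.0, 208.0], [354.0, 216.0], [562.0, 190.0], [353.0, 199.0], [555.0, 96.0], [350.0, 104.0]] want [562, 208] [357, 217] [] [] [553, 98] [352, 108]
starter_grip 0.88 [ 470.1 -134.6   50. ]
reject_crate 0.72 [517.5  14.   50. ]
reject_crate 0.27 [ 392.6 -250.    50. ]
reject_crate 0.61 [510.4  93.2  50. ]
```

Request:
{"op": "move_arm", "data": {
  "commands": [
    [[-0.056,0.147,-0.216],-1,1],
    [[-0.056,0.147,-0.216],-1,1],
    [[-0.056,0.147,-0.216],-1,1],
    [[-0.056,0.147,-0.216],-1,1],
    [[-0.056,0.147,-0.216],-1,1],
    [[-0.056,0.147,-0.216],-1,1],
    [[-0.056,0.147,-0.216],-1,1],
    [[-0.056,0.147,-0.216],-1,1],
    [[-0.056,0.147,-0.216],-1,1],
    [[-0.056,0.147,-0.216],-1,1],
    [[-0.056,0.147,-0.216],-1,1],
    [[-0.056,0.147,-0.216],-1,1],
    [[-0.056,0.147,-0.216],-1,1],
    [[-0.056,0.147,-0.216],-1,1],
    [[-0.056,0.147,-0.216],-1,1],
    [[-0.056,0.147,-0.216],-1,1],
    [[-0.056,0.147,-0.216],-1,1],
    [[-0.056,0.147,-0.216],-1,1],
    [[-0.056,0.147,-0.216],-1,1],
    [[0,0,0],0,1]
  ]
}}

```text
t: 7.27
eef_pos: [541.6, -185.3, 280.7]
tcp_rot: [-3.14, -0.001, 1.627]
ft_force: [-0.2, 0.1, -0.9]
opening: 0.998
grip_force: 0.0
```

Request:
{"op": "move_arm", "data": {
  "commands": [
    [[0,0,-0.7],0,1],
    [[0,0,-0.7],0,1],
    [[0,0,-0.7],0,1],
    [[0,0,0],0,1],
    [[0,0,0],0,-1],
    [[0,0,0],0,-1],
    [[0,0,0],0,-1],
    [[0,0,0],0,-1],
    [[0,0,0],0,-1],
    [[0,0,0],0,-1],
    [[0,0,0],0,-1],
    [[0,0,0],0,-1]
  ]
}}

```text
t: 8.27
eef_pos: [541.9, -186.0, 218.8]
tcp_rot: [3.141, 0.0, 1.63]
ft_force: [0.4, 0.6, -0.0]
opening: 0.494
grip_force: 0.0
```

Request:
{"op": "move_arm", "data": {
  "commands": [
    [[0,0,0],0,-1],
    [[0,0,0],0,-1],
    [[0,0,0],0,-1],
    [[0,0,0],0,-1],
    [[0,0,0],0,-1],
    [[0,0,0],0,-1],
    [[0,0,0.4],0,-1],
    [[0,0,0.8],0,-1],
    [[0,0,1],0,-1],
    [[0,0,1],0,-1],
    [[0,0,0.5],0,-1]
  ]
}}

```text
t: 9.18
eef_pos: [541.8, -185.9, 333.3]
tcp_rot: [3.139, 0.001, 1.63]
ft_force: [0.8, -0.4, -3.2]
opening: 0.261
grip_force: 29.9
```

Request:
{"op": "move_arm", "data": {
  "commands": [
    [[-0.052,0.574,0],1,-1],
    [[-0.052,0.574,0],1,-1],
    [[-0.052,0.574,0],1,-1],
    [[-0.052,0.574,0],1,-1],
    [[-0.052,0.574,0],1,-1],
    [[-0.052,0.574,0],1,-1],
    [[-0.052,0.574,0],1,-1],
    [[-0.052,0.574,0],1,-1],
    [[-0.052,0.574,0],1,-1],
    [[-0.052,0.574,0],1,-1],
    [[-0.052,0.574,0],1,-1],
    [[-0.052,0.574,0],1,-1],
    [[-0.052,0.574,0],1,-1],
    [[-0.052,0.574,0],1,-1],
    [[-0.052,0.574,0],1,-1],
    [[-0.052,0.574,0],1,-1],
    [[-0.052,0.574,0],1,-1],
    [[-0.052,0.574,0],1,-1],
    [[-0.052,0.574,0],0.9,-1],
    [[0,0,0],0,-1]
  ]
}}

```text
t: 10.85
eef_pos: [511.6, 143.3, 330.1]
tcp_rot: [3.141, -0.001, -3.136]
ft_force: [0.5, -0.3, -3.7]
opening: 0.265
grip_force: 29.9
```

```bash
cat > crate.py <<'E'
from h import *
def crate(p):
    "red rim fit at z=55 from a top picture; hull of the whole crate"
    d=max((d for d in cut_out('reject_crate',p)),key=lambda d:d['confidence'])
    hsv=cv2.cvtColor(p['image'],cv2.COLOR_RGB2HSV)
    m=(((hsv[...,0]<8)|(hsv[...,0]>172))&(hsv[...,1]>120)).astype(np.uint8)
    n,l,st,ce=cv2.connectedComponentsWithStats(m); k=1+np.argmax(st[1:,4])
    h=cv2.convexHull(np.argwhere(l==k)[:,::-1].astype(np.int32)); M=np.zeros(m.shape,np.uint8); cv2.fillConvexPoly(M,h,1)
    q=back(p,[ce[k]],30)[0]
    return fitbox([(p,M)],[((-52.5,-90,0),(52.5,90,55),0)],[q[0],q[1],0.]),d['confidence']
if __name__=='__main__':
    p=read_camera('top'); save(p,'topc'); print(crate(p), env.state()['eef_pos'].round(1), env.state()['tcp_rot'].round(3))
E
python3 crate.py
```

```text
((array([ 5.14116578e+02,  9.34826417e+01, -6.76892814e-03]), np.float64(0.2116882751638215)), 0.94) [511.9 141.5 329.9] [-3.141e+00 -1.000e-03 -3.141e+00]
```

```bash
python3 - <<'E'
import cv2
t=cv2.imread('pics/topc.png')[120:250,100:260]; cv2.imwrite('pics/topcc.png',cv2.resize(t,(640,520),interpolation=cv2.INTER_CUBIC))
E
```

```text
(no output)
```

View pics/topcc.png

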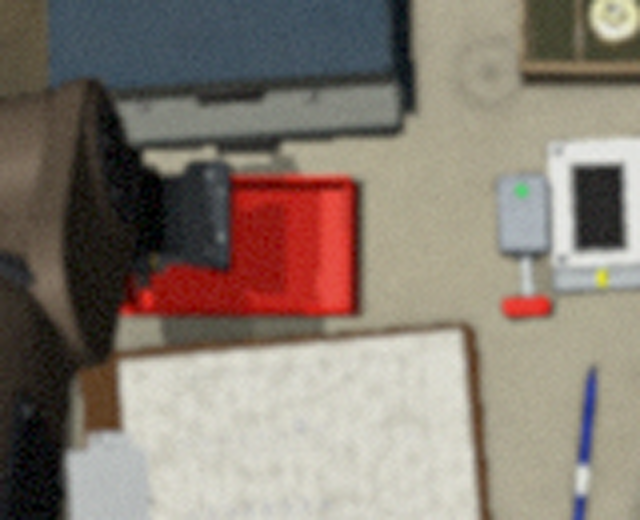

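The crate hasn't moved: its right edge is at column 356 of this crop, and the rim top is at row 178. I'm lowering the first reject.

Request:
{"op": "move_arm", "data": {
  "commands": [
    [[0,0,-0.9],0,-1],
    [[0,0,-0.9],0,-1],
    [[0,0,-0.9],0,-1],
    [[0,0,-0.7],0,-1],
    [[0,0,-0.2],0,-1],
    [[0,0,0],0,-1],
    [[0,0,0],0,-0.24],
    [[0,0,0],0,-0.24],
    [[0,0,0],0,-0.24],
    [[0,0,0],0,-0.24],
    [[0,0,0.5],0,-0.24],
    [[0,0,1],0,-0.2],
    [[0,0,1],0,0],
    [[0,0,1],0,0]
  ]
}}

```text
t: 12.12
eef_pos: [512.1, 141.1, 328.3]
tcp_rot: [3.141, 0.0, -3.142]
ft_force: [0.2, -0.9, 0.9]
opening: 0.474
grip_force: 0.0
```

Request:
{"op": "move_arm", "data": {
  "commands": [
    [[0.051,-0.704,-0.08],-1,0.1],
    [[0.051,-0.704,-0.08],-1,0.1],
    [[0.051,-0.704,-0.08],-1,0.1],
    [[0.051,-0.704,-0.08],-1,0.1],
    [[0.051,-0.704,-0.08],-1,0.1],
    [[0.051,-0.704,-0.08],-1,0.1],
    [[0.051,-0.704,-0.08],-1,0.1],
    [[0.051,-0.704,-0.08],-1,0.1],
    [[0.051,-0.704,-0.08],-1,0.1],
    [[0.051,-0.704,-0.08],-1,0.1],
    [[0.051,-0.704,-0.08],-1,0.1],
    [[0.051,-0.704,-0.08],-1,0.1],
    [[0.051,-0.704,-0.08],-1,0.1],
    [[0.051,-0.704,-0.08],-1,0.1],
    [[0.051,-0.704,-0.08],-1,0.1],
    [[0.051,-0.704,-0.08],-1,0.1],
    [[0.051,-0.704,-0.08],-1,0.1],
    [[0.051,-0.704,-0.08],-1,0.1],
    [[0.051,-0.704,-0.08],-1,0.1],
    [[0,0,0],0,0.1]
  ]
}}

```text
t: 13.78
eef_pos: [541.4, -263.0, 281.2]
tcp_rot: [3.14, 0.001, 1.615]
ft_force: [0.7, 0.1, -0.5]
opening: 0.549
grip_force: 0.0
```

```bash
python3 - <<'E'
from h import *
w=read_camera('wrist'); save(w,'w3'); s=env.state(); print(s['eef_pos'].round(1),s['tcp_rot'].round(3),s['opening'])
p=read_camera('top')
for p,n in((w,'wrist'),(p,'top')):
  for th in ('reject_1','cell_1'):
    for d in cut_out(th,p): print(n,th,np.round(d['at'],1).tolist(),round(d['confidence'],2),d['region'].sum(),back(p,[d['at']],50)[0].round())
E
```

```text
[ 541.2 -261.5  281.2] [3.141 0.    1.62 ] 0.547490929225459
wrist reject_1 [259.2, 208.9] 0.69 2389 [ 545. -258.   50.]
wrist reject_1 [91.4, 260.5] 0.67 684 [ 395. -315.   50.]
wrist reject_1 [262.9, 269.5] 0.58 1404 [ 551. -317.   50.]
wrist reject_1 [162.3, 34.8] 0.17 2509 [ 470. -131.   50.]
wrist cell_1 [79.7, 184.8] 0.89 3391 [ 396. -244.   50.]
wrist cell_1 [95.8, 264.1] 0.68 637 [ 399. -319.   50.]
wrist cell_1 [209.4, 320.9] 0.61 8 [ 502. -378.   50.]
top reject_1 [334.0, 206.2] 0.65 212 [ 429. -435.   50.]
top reject_1 [303.5, 224.7] 0.61 198 [ 375. -342.   50.]
top cell_1 [306.5, 223.8] 0.63 203 [ 377. -351.   50.]
top cell_1 [341.0, 184.3] 0.53 202 [ 496. -459.   50.]
```

View pics/w3.png

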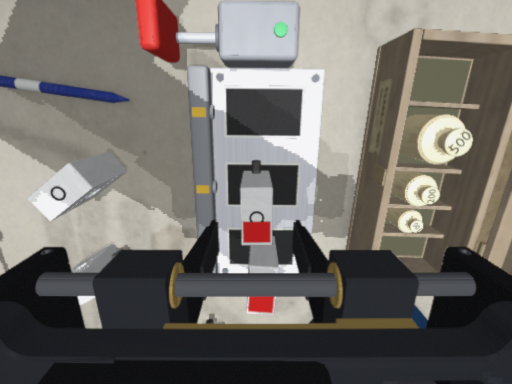

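The second reject at (257,215) sits centred between the fingertips, and the cleared bay 1 pad is at (264,112). Now to descend and grip.

Request:
{"op": "move_arm", "data": {
  "commands": [
    [[0,0,-0.7],0,0],
    [[0,0,-0.7],0,0],
    [[0,0,-0.7],0,0],
    [[0,0,0],0,0],
    [[0,0,0],0,-1],
    [[0,0,0],0,-1],
    [[0,0,0],0,-1],
    [[0,0,0],0,-1],
    [[0,0,0],0,-1],
    [[0,0,0],0,-1],
    [[0,0,0],0,-1],
    [[0,0,0.4],0,-1],
    [[0,0,0.8],0,-1],
    [[0,0,1],0,-1],
    [[0,0,1],0,-1],
    [[0,0,0.5],0,-1]
  ]
}}

```text
t: 15.42
eef_pos: [541.3, -260.1, 333.1]
tcp_rot: [3.139, 0.002, 1.622]
ft_force: [0.2, -0.4, -3.4]
opening: 0.262
grip_force: 30.0
```

```bash
python3 - <<'E'
from crate import *
p=read_camera('top'); save(p,'t4'); print(crate(p),env.state()['eef_pos'],env.state()['grip_force'])
from scipy.optimize import least_squares
# rack from w3
import types
w=np.load('w3cal.npy',allow_pickle=True) if 0 else None
E
```

```text
((array([ 5.11548526e+02,  9.80767617e+01, -3.22881563e-03]), np.float64(0.021203100426870347)), 0.88) [ 541.34949306 -260.06035181  332.31388228] 29.99606966972351
```

```bash
python3 - <<'E'
import h, crate
from crate import *
p=read_camera('top')
crate.cut_out=lambda *a:[dict(confidence=0)]
q=dict(p); q['image']=cv2.cvtColor(cv2.imread('pics/top0.png'),cv2.COLOR_BGR2RGB); print(crate.crate(q)[0]); print(crate.crate(p)[0])
for z in (0,55): print(back(p,[[129.3,165],[189.3,164.7],[189.3,198.3],[129.3,198.6]],z).round().tolist())
E
```

```text
Traceback (most recent call last):
AttributeError: 'function' object has no attribute 'crate'
```

```bash
python3 - <<'E'
import crate as C
from h import *
p=read_camera('top')
C.cut_out=lambda *a:[dict(confidence=0)]
q=dict(p); q['image']=cv2.cvtColor(cv2.imread('pics/top0.png'),cv2.COLOR_BGR2RGB); print(C.crate(q)[0]); print(C.crate(p)[0])
E
```

```text
(array([ 5.12843832e+02,  9.81689479e+01, -6.87774355e-03]), np.float64(0.03295713602206529))
(array([ 5.11766320e+02,  9.78397022e+01, -4.59113624e-03]), np.float64(0.0227425687044307))
```

The crate is unmoved, with its centre at about (512, 96). The second reject goes to y = 93.

Request:
{"op": "move_arm", "data": {
  "commands": [
    [[-0.046,0.619,0],1,-1],
    [[-0.046,0.619,0],1,-1],
    [[-0.046,0.619,0],1,-1],
    [[-0.046,0.619,0],1,-1],
    [[-0.046,0.619,0],1,-1],
    [[-0.046,0.619,0],1,-1],
    [[-0.046,0.619,0],1,-1],
    [[-0.046,0.619,0],1,-1],
    [[-0.046,0.619,0],1,-1],
    [[-0.046,0.619,0],1,-1],
    [[-0.046,0.619,0],1,-1],
    [[-0.046,0.619,0],1,-1],
    [[-0.046,0.619,0],1,-1],
    [[-0.046,0.619,0],1,-1],
    [[-0.046,0.619,0],1,-1],
    [[-0.046,0.619,0],1,-1],
    [[-0.046,0.619,0],1,-1],
    [[-0.046,0.619,0],1,-1],
    [[-0.046,0.619,0],1,-1],
    [[0,0,0],0,-1]
  ]
}}

```text
t: 17.28
eef_pos: [514.5, 95.0, 327.5]
tcp_rot: [3.141, -0.003, -3.135]
ft_force: [-0.1, 0.8, -3.1]
opening: 0.261
grip_force: 30.0
```

```bash
python3 - <<'E'
from h import *
w=read_camera('wrist'); save(w,'w5'); s=env.state(); print(s['eef_pos'].round(1),s['tcp_rot'].round(3))
for d in cut_out('reject_1',w): print(np.round(d['at']),round(d['confidence'],2),back(w,[d['at']],50)[0].round())
E
```

```text
[514.7  93.9 327.6] [-3.142e+00 -3.000e-03 -3.139e+00]
[258. 233.] 0.68 [554.  98.  50.]
[298. 190.] 0.6 [506. 138.  50.]
```

View pics/w5.png

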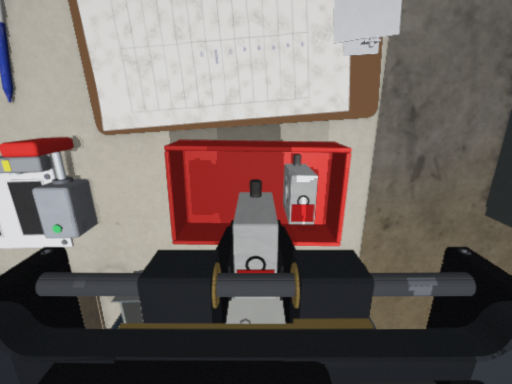

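The first reject stands in the crate at (302,195), with room for the second at its left. I'm lowering it.

Request:
{"op": "move_arm", "data": {
  "commands": [
    [[0,0,-0.9],0,-1],
    [[0,0,-0.9],0,-1],
    [[0,0,-0.9],0,-1],
    [[0,0,-0.6],0,-1],
    [[0,0,-0.2],0,-1],
    [[0,0,0],0,-1],
    [[0,0,0],0,-0.24],
    [[0,0,0],0,-0.24],
    [[0,0,0],0,-0.24],
    [[0,0,0],0,-0.24],
    [[0,0,0.5],0,-0.24],
    [[0,0,1],0,-0.2],
    [[0,0,1],0,0],
    [[0,0,1],0,0]
  ]
}}

```text
t: 18.55
eef_pos: [514.9, 92.8, 330.9]
tcp_rot: [3.141, 0.0, -3.141]
ft_force: [-0.0, -0.8, 0.2]
opening: 0.475
grip_force: 0.0
```

Request:
{"op": "move_arm", "data": {
  "commands": [
    [[0.061,-0.736,-0.08],-1,0.1],
    [[0.061,-0.736,-0.08],-1,0.1],
    [[0.061,-0.736,-0.08],-1,0.1],
    [[0.061,-0.736,-0.08],-1,0.1],
    [[0.061,-0.736,-0.08],-1,0.1],
    [[0.061,-0.736,-0.08],-1,0.1],
    [[0.061,-0.736,-0.08],-1,0.1],
    [[0.061,-0.736,-0.08],-1,0.1],
    [[0.061,-0.736,-0.08],-1,0.1],
    [[0.061,-0.736,-0.08],-1,0.1],
    [[0.061,-0.736,-0.08],-1,0.1],
    [[0.061,-0.736,-0.08],-1,0.1],
    [[0.061,-0.736,-0.08],-1,0.1],
    [[0.061,-0.736,-0.08],-1,0.1],
    [[0.061,-0.736,-0.08],-1,0.1],
    [[0.061,-0.736,-0.08],-1,0.1],
    [[0.061,-0.736,-0.08],-1,0.1],
    [[0.061,-0.736,-0.08],-1,0.1],
    [[0.061,-0.736,-0.08],-1,0.1],
    [[0,0,0],0,0.1]
  ]
}}

```text
t: 20.22
eef_pos: [549.8, -330.0, 283.8]
tcp_rot: [3.14, 0.002, 1.615]
ft_force: [0.1, -0.4, 1.1]
opening: 0.553
grip_force: 0.0
```

```bash
python3 - <<'E'
from h import *
w=read_camera('wrist'); save(w,'w6'); s=env.state(); print(s['eef_pos'].round(1),s['tcp_rot'].round(3),s['opening'])
for d in cut_out('reject_1',w): print(np.round(d['at']),round(d['confidence'],2),back(w,[d['at']],50)[0].round())
E
```

```text
[ 549.6 -328.3  283.7] [3.141e+00 1.000e-03 1.620e+00] 0.5490648000595834
[ 92. 315.] 0.91 [ 393. -446.   50.]
[258. 208.] 0.89 [ 552. -326.   50.]
```

Request:
{"op": "move_arm", "data": {
  "commands": [
    [[0,0,-0.73],0,0],
    [[0,0,-0.73],0,0],
    [[0,0,-0.73],0,0],
    [[0,0,0],0,0],
    [[0,0,0],0,-1],
    [[0,0,0],0,-1],
    [[0,0,0],0,-1],
    [[0,0,0],0,-1],
    [[0,0,0],0,-1],
    [[0,0,0],0,-1],
    [[0,0,0],0,-1],
    [[0,0,0.4],0,-1],
    [[0,0,0.8],0,-1],
    [[0,0,1],0,-1],
    [[0,0,1],0,-1],
    [[0,0,0.5],0,-1]
  ]
}}

```text
t: 21.65
eef_pos: [549.9, -326.8, 333.0]
tcp_rot: [3.139, 0.002, 1.622]
ft_force: [-0.1, -1.3, -3.7]
opening: 0.262
grip_force: 30.0
```

```bash
python3 crate.py
```

```text
((array([ 5.15883568e+02,  9.69049416e+01, -3.41563789e-02]), np.float64(0.24061567899150205)), 0.88) [ 549.9 -326.8  332.3] [3.137e+00 3.000e-03 1.622e+00]
```

Request:
{"op": "move_arm", "data": {
  "commands": [
    [[-0.061,0.652,0],1,-1],
    [[-0.061,0.652,0],1,-1],
    [[-0.061,0.652,0],1,-1],
    [[-0.061,0.652,0],1,-1],
    [[-0.061,0.652,0],1,-1],
    [[-0.061,0.652,0],1,-1],
    [[-0.061,0.652,0],1,-1],
    [[-0.061,0.652,0],1,-1],
    [[-0.061,0.652,0],1,-1],
    [[-0.061,0.652,0],1,-1],
    [[-0.061,0.652,0],1,-1],
    [[-0.061,0.652,0],1,-1],
    [[-0.061,0.652,0],1,-1],
    [[-0.061,0.652,0],1,-1],
    [[-0.061,0.652,0],1,-1],
    [[-0.061,0.652,0],1,-1],
    [[-0.061,0.652,0],1,-1],
    [[-0.061,0.652,0],1,-1],
    [[-0.061,0.652,0],1,-1],
    [[0,0,0],0,-1]
  ]
}}

```text
t: 23.42
eef_pos: [514.3, 47.3, 327.7]
tcp_rot: [3.141, -0.002, -3.135]
ft_force: [0.3, 0.7, -3.1]
opening: 0.261
grip_force: 30.0
```

```bash
python3 - <<'E'
from h import *
w=read_camera('wrist'); save(w,'w7'); s=env.state(); print(s['eef_pos'].round(1),s['tcp_rot'].round(3))
for n,z in (('reject_1',50),('reject_crate',55)):
  for d in cut_out(n,w): print(n,np.round(d['at']),round(d['confidence'],2),back(w,[d['at']],z)[0].round())
# crate front rim edge ends
E
```

```text
[514.6  46.1 327.8] [ 3.141e+00 -2.000e-03 -3.139e+00]
reject_1 [254. 241.] 0.95 [563.  47.  50.]
reject_1 [301. 194.] 0.93 [510.  94.  50.]
reject_crate [313. 181.] 0.97 [495. 105.  55.]
```

View pics/w7.png

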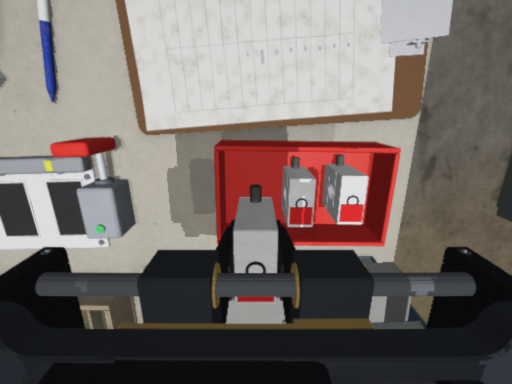

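Both rejects stand in the crate at (299,200) and (345,195), and the left wall's inner edge is at column 224. I'll shift 4 mm to the right of it and lower.

Request:
{"op": "move_arm", "data": {
  "commands": [
    [[0,0.13,-0.9],0,-1],
    [[0,0,-0.9],0,-1],
    [[0,0,-0.9],0,-1],
    [[0,0,-0.6],0,-1],
    [[0,0,-0.2],0,-1],
    [[0,0,0],0,-1],
    [[0,0,0],0,-0.3],
    [[0,0,0],0,-0.3],
    [[0,0,0],0,-0.3],
    [[0,0,0],0,-0.3],
    [[0,0,0.5],0,-0.3],
    [[0,0,1],0,-0.2],
    [[0,0,1],0,0],
    [[0,0,1],0,0],
    [[0,0,1],0,0.5],
    [[0,0,0.6],0,0.5]
  ]
}}

```text
t: 24.9
eef_pos: [514.9, 48.9, 380.5]
tcp_rot: [-3.142, 0.004, -3.141]
ft_force: [0.4, -0.0, 0.0]
opening: 0.586
grip_force: 0.0
```

Request:
{"op": "move_arm", "data": {
  "commands": [
    [[0.1,-0.94,0],0,1],
    [[0.1,-0.94,0],0,1],
    [[0.1,-0.94,0],0,1],
    [[0.1,-0.94,0],0,1],
    [[0.1,-0.94,0],0,1],
    [[0.1,-0.94,0],0,1],
    [[0.1,-0.94,0],0,1],
    [[0.1,-0.94,0],0,1],
    [[0.1,-0.94,0],0,1],
    [[0.1,-0.94,0],0,1],
    [[0.1,-0.94,0],0,1],
    [[0,0,0],0,1],
    [[0,0,0],0,1]
  ]
}}

```text
t: 25.98
eef_pos: [547.8, -262.4, 377.0]
tcp_rot: [-3.141, 0.0, 3.14]
ft_force: [0.7, -0.1, -0.3]
opening: 1.002
grip_force: 0.0
```

```bash
cat > rackfit.py <<'E'
from h import *
from scipy.optimize import least_squares
def pads(p):
    "centroids and angle of dark pads, back-projected to z=4, near the rack"
    g=cv2.cvtColor(p['image'],cv2.COLOR_RGB2GRAY); m=(g<62).astype(np.uint8)
    n,l,st,ce=cv2.connectedComponentsWithStats(m)
    out=[]
    for k in range(1,n):
        b=back(p,[ce[k]],4)[0]
        if st[k,4]>120 and 490<b[0]<600 and -370<b[1]<-130:
            c=np.argwhere(l==k)[:,::-1].astype(np.float32); bp=back(p,cv2.boxPoints(cv2.minAreaRect(c)),4)
            out.append((b[:2].round(1).tolist(), st[k,4], bp[:,:2].mean(0).round(1).tolist(), np.linalg.norm(bp[0]-bp[1]).round(),np.linalg.norm(bp[1]-bp[2]).round()))
    return out
E
python3 - <<'E'
from rackfit import *
w=read_camera('wrist'); save(w,'w8'); print(env.state()['eef_pos'].round(1)); t=read_camera('top'); save(t,'t8'); s=read_camera('side')
for p in (w,t,s): print(pads(p))
mw=cut_out('cell_1',w); mt=cut_out('cell_1',t); ms=cut_out('cell_1',s)
for e in ([379.23,-251.91,-.91],[378.14,-346.25,2.18],[498.64,-444.17,3.3]):
    X=[e[0]-6*np.sin(e[2]),e[1]+6*np.cos(e[2]),31]
    for nm,p,m in (('w',w,mw),('t',t,mt),('s',s,ms)):
        q=proj(p,[X])[0]; d=min(m,key=lambda d:np.hypot(*(np.array(d['at'])-q)))
        if np.hypot(*(np.array(d['at'])-q))<20:
            b,c=fitbox([(p,d['region'])],CELL(0),e); print(nm,b.round(2),round(1-c,3),round(d['confidence'],2),'mid',(b[0]-6*np.sin(b[2])).round(1),(b[1]+6*np.cos(b[2])).round(1))
E
```

```text
[ 547.8 -261.4  377. ]
[([544.3, -181.1], np.int32(1372), [546.1, -180.1], np.float64(38.0), np.float64(67.0)), ([539.2, -136.1], np.int32(313), [541.6, -136.3], np.float64(60.0), np.float64(10.0)), ([546.4, -250.2], np.int32(1408), [548.1, -250.9], np.float64(38.0), np.float64(69.0)), ([549.4, -320.0], np.int32(1376), [550.6, -320.3], np.float64(39.0), np.float64(68.0))]
[([523.8, -289.3], np.int32(121), [526.4, -288.6], np.float64(29.0), np.float64(83.0))]
[([549.6, -320.7], np.int32(145), [550.5, -320.3], np.float64(70.0), np.float64(36.0))]
w [ 379.67 -251.33   -0.91] 0.973 0.95 mid 384.4 -247.6
s [ 378.85 -252.23   -0.76] 0.842 0.55 mid 383.0 -247.9
w [ 377.68 -345.87    2.15] 0.967 0.78 mid 372.7 -349.1
t [ 374.45 -344.76    2.15] 0.92 0.62 mid 369.4 -348.0
s [ 374.27 -347.97    2.17] 0.917 0.82 mid 369.3 -351.4
w [ 498.41 -444.19    3.3 ] 0.931 0.64 mid 499.4 -450.1
t [ 496.77 -443.78    3.33] 0.846 0.57 mid 497.9 -449.7
s [ 495.57 -445.38    3.21] 0.909 0.69 mid 496.0 -451.4
```

View pics/w8.png

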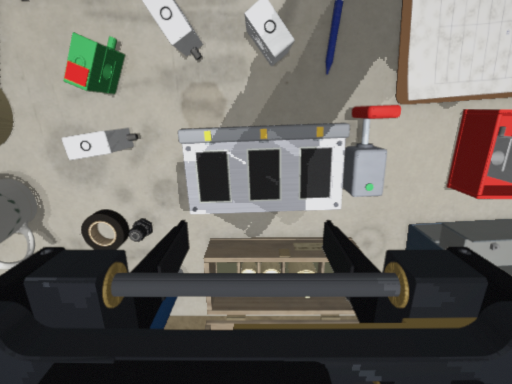

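Bays measured from the wrist camera: about (545,-181), (547,-250.5) and (549.5,-320), with the rack turned about 0.03. The three bare cells are at (175,25), (268,28) and (100,143), with outlets at (197,55), hidden, and (135,136). I'll take the third first, at world (499,-450).

Request:
{"op": "move_arm", "data": {
  "commands": [
    [[-0.09,-0.349,-0.178],-0.98,0.1],
    [[-0.09,-0.349,-0.178],-0.98,0.1],
    [[-0.09,-0.349,-0.178],-0.98,0.1],
    [[-0.09,-0.349,-0.178],-0.98,0.1],
    [[-0.09,-0.349,-0.178],-0.98,0.1],
    [[-0.09,-0.349,-0.178],-0.98,0.1],
    [[-0.09,-0.349,-0.178],-0.98,0.1],
    [[-0.09,-0.349,-0.178],-0.98,0.1],
    [[-0.09,-0.349,-0.178],-0.98,0.1],
    [[-0.09,-0.349,-0.178],-0.98,0.1],
    [[-0.09,-0.349,-0.178],-0.98,0.1],
    [[-0.09,-0.349,-0.178],-0.98,0.1],
    [[-0.09,-0.349,-0.178],-0.98,0.1],
    [[-0.09,-0.349,-0.178],-0.98,0.1],
    [[-0.09,-0.349,-0.178],-0.98,0.1],
    [[-0.09,-0.349,-0.178],-0.98,0.1],
    [[-0.09,-0.349,-0.178],-0.98,0.1],
    [[-0.09,-0.349,-0.178],-0.98,0.1],
    [[0,0,0],0,0.1],
    [[0,0,0],0,0.1]
  ]
}}

```text
t: 27.95
eef_pos: [499.6, -449.6, 280.5]
tcp_rot: [-3.141, -0.001, 1.733]
ft_force: [0.0, 0.6, -0.3]
opening: 0.547
grip_force: 0.0
```

```bash
cat > chk.py <<'E'
from h import *
import sys
w=read_camera('wrist'); save(w,sys.argv[1]); s=env.state(); print('tcp',s['eef_pos'].round(1),s['tcp_rot'].round(3),s['opening'].round(3))
e=[float(v) for v in sys.argv[2:5]]; z=float(sys.argv[5]) if len(sys.argv)>5 else 0
q=proj(w,[[e[0]-6*np.sin(e[2]),e[1]+6*np.cos(e[2]),31+z]])[0]
d=min(cut_out('cell_1',w),key=lambda d:np.hypot(*(np.array(d['at'])-q)))
b,c=fitbox([(w,d['region'])],CELL(z),e); print('off',np.hypot(*(np.array(d['at'])-q)).round(1),b.round(2),'iou',round(1-c,3),'mid',(b[0]-6*np.sin(b[2])).round(1),(b[1]+6*np.cos(b[2])).round(1))
E
python3 chk.py w9 498.4 -444.2 3.3
```

```text
Traceback (most recent call last):
  File "chk.py", line 3, in <module>
    w=read_camera('wrist'); save(w,sys.argv[1]); s=env.state(); print('tcp',s['eef_pos'].round(1),s['tcp_rot'].round(3),s['opening'].round(3))
                                                                                                                        ^^^^^^^^^^^^^^^^^^
AttributeError: 'float' object has no attribute 'round'
```

```bash
sed -i "s/s\['opening'\].round(3)/round(float(s['opening']),3)/" chk.py; python3 chk.py w9 498.4 -444.2 3.3
```

```text
tcp [ 499.8 -449.1  281. ] [3.141 0.    1.734] 0.552
off 1.7 [ 499.11 -443.87    3.29] iou 0.947 mid 500.0 -449.8
```

Request:
{"op": "move_arm", "data": {
  "commands": [
    [[0,0,-0.76],0,0.1],
    [[0,0,-0.76],0,0.1],
    [[0,0,-0.75],0,0.1],
    [[0,0,0],0,0.1],
    [[0,0,0],0,-1],
    [[0,0,0],0,-1],
    [[0,0,0],0,-1],
    [[0,0,0],0,-1],
    [[0,0,0],0,-1],
    [[0,0,0],0,-1],
    [[0,0,0],0,-1],
    [[0,0,0],0,-1]
  ]
}}

```text
t: 29.1
eef_pos: [499.7, -450.0, 213.7]
tcp_rot: [3.141, 0.001, 1.731]
ft_force: [0.0, 1.2, 7.5]
opening: 0.26
grip_force: 30.0
```

```bash
python3 -c "
from h import *
s=env.state();print(s['eef_pos'].round(2),s['tcp_rot'].round(3),s['opening'],s['grip_force'],s['ft_force'].round(1))"
```

```text
[ 499.67 -450.    213.7 ] [3.141e+00 1.000e-03 1.731e+00] 0.25967363454858483 29.973377287387848 [0.  1.2 7.5]
```

Request:
{"op": "move_arm", "data": {
  "commands": [
    [[0,0,0.4],0,-1],
    [[0,0,1],0,-1],
    [[0.103,0.241,1],1,-1],
    [[0.103,0.241,1],1,-1],
    [[0.103,0.241,0.1],1,-1],
    [[0.103,0.241,0],1,-1],
    [[0.103,0.241,0],1,-1],
    [[0.103,0.241,0],1,-1],
    [[0.103,0.241,0],1,-1],
    [[0.103,0.241,0],1,-1],
    [[0.103,0.241,0],1,-1],
    [[0.103,0.241,0],1,-1],
    [[0.103,0.241,0],1,-1],
    [[0.103,0.241,0],1,-1],
    [[0.103,0.241,0],1,-1],
    [[0.103,0.241,0],1,-1],
    [[0.103,0.241,0],1,-1],
    [[0.103,0.241,0],1,-1],
    [[0.103,0.241,0],1,-1],
    [[0.103,0.241,0],1,-1]
  ]
}}

```text
t: 30.77
eef_pos: [555.1, -319.3, 317.9]
tcp_rot: [3.141, -0.0, -3.109]
ft_force: [0.5, 0.1, -4.0]
opening: 0.261
grip_force: 30.0
```

Request:
{"op": "move_arm", "data": {
  "commands": [
    [[0,0,0],0,-1],
    [[0,0,0],0,-1],
    [[0,0,0],0,-1]
  ]
}}

```text
t: 31.02
eef_pos: [555.0, -320.0, 317.7]
tcp_rot: [3.142, -0.0, -3.115]
ft_force: [-1.0, 0.2, -4.3]
opening: 0.258
grip_force: 30.0
```

Request:
{"op": "move_arm", "data": {
  "commands": [
    [[0,0,-1],0,-1],
    [[0,0,-1],0,-1],
    [[0,0,-0.9],0,-1],
    [[0,0,-0.3],0,-1],
    [[0,0,-0.1],0,-1],
    [[0,0,0],0,-1],
    [[0,0,0],0,-0.16],
    [[0,0,0],0,-0.16],
    [[0,0,0],0,-0.16],
    [[0,0,0],0,-0.16],
    [[0,0,0.5],0,-0.16],
    [[0,0,1],0,-0.16],
    [[0,0,1],0,0],
    [[0,0,0.8],0,0]
  ]
}}

```text
t: 32.18
eef_pos: [555.2, -319.8, 320.0]
tcp_rot: [-3.141, 0.001, -3.113]
ft_force: [0.0, -0.5, 0.3]
opening: 0.485
grip_force: 0.0
```

Request:
{"op": "move_arm", "data": {
  "commands": [
    [[-0.178,0.075,-0.041],-0.98,0.1],
    [[-0.178,0.075,-0.041],-0.98,0.1],
    [[-0.178,0.075,-0.041],-0.98,0.1],
    [[-0.178,0.075,-0.041],-0.98,0.1],
    [[-0.178,0.075,-0.041],-0.98,0.1],
    [[-0.178,0.075,-0.041],-0.98,0.1],
    [[-0.178,0.075,-0.041],-0.98,0.1],
    [[-0.178,0.075,-0.041],-0.98,0.1],
    [[-0.178,0.075,-0.041],-0.98,0.1],
    [[-0.178,0.075,-0.041],-0.98,0.1],
    [[-0.178,0.075,-0.041],-0.98,0.1],
    [[-0.178,0.075,-0.041],-0.98,0.1],
    [[-0.178,0.075,-0.041],-0.98,0.1],
    [[-0.178,0.075,-0.041],-0.98,0.1],
    [[-0.178,0.075,-0.041],-0.98,0.1],
    [[-0.178,0.075,-0.041],-0.98,0.1],
    [[-0.178,0.075,-0.041],-0.98,0.1],
    [[-0.178,0.075,-0.041],-0.98,0.1],
    [[-0.178,0.075,-0.041],-0.98,0.1],
    [[-0.178,0.075,-0.041],-0.98,0.1]
  ]
}}

```text
t: 33.85
eef_pos: [448.1, -274.6, 293.4]
tcp_rot: [3.141, 0.001, 1.599]
ft_force: [0.5, -0.8, -0.1]
opening: 0.55
grip_force: 0.0
```

Request:
{"op": "move_arm", "data": {
  "commands": [
    [[-0.178,0.075,-0.041],-0.98,0.1],
    [[-0.178,0.075,-0.041],-0.98,0.1],
    [[-0.178,0.075,-0.041],-0.98,0.1],
    [[-0.178,0.075,-0.041],-0.98,0.1],
    [[-0.178,0.075,-0.041],-0.98,0.1],
    [[-0.178,0.075,-0.041],-0.98,0.1],
    [[-0.178,0.075,-0.041],-0.98,0.1],
    [[-0.178,0.075,-0.041],-0.98,0.1],
    [[-0.178,0.075,-0.041],-0.98,0.1],
    [[-0.178,0.075,-0.041],-0.98,0.1],
    [[-0.178,0.075,-0.041],-0.98,0.1],
    [[-0.178,0.075,-0.041],-0.98,0.1],
    [[0,0,0],0,0.1],
    [[0,0,0],0,0.1]
  ]
}}

```text
t: 35.02
eef_pos: [384.4, -247.9, 278.6]
tcp_rot: [3.141, -0.0, 0.664]
ft_force: [-0.2, -0.8, 0.5]
opening: 0.551
grip_force: 0.0
```

```bash
python3 chk.py w10 379.5 -251.5 -.91; python3 chk.py w10b 549.5 -320 -1.54 4
```

```text
tcp [ 384.5 -247.9  278.5] [ 3.14  -0.     0.664] 0.553
off 2.3 [ 380.92 -250.89   -0.91] iou 0.961 mid 385.7 -247.2
tcp [ 384.6 -247.9  278.4] [ 3.141 -0.     0.664] 0.549
off 6.9 [ 550.3  -319.52   -1.55] iou 0.971 mid 556.3 -319.4
```

View pics/w10.png

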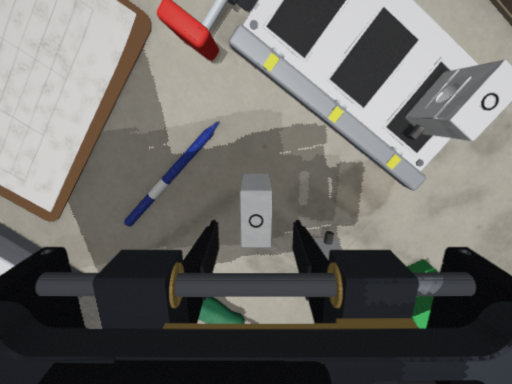

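The cell in bay 3 stands with its outlet at (412,130) towards the strip, and its fit is within about 1 mm. The next cell, at (256,210), is centred between the fingers.

Request:
{"op": "move_arm", "data": {
  "commands": [
    [[0,0,-0.72],0,0.1],
    [[0,0,-0.72],0,0.1],
    [[0,0,-0.72],0,0.1],
    [[0,0,0],0,0.1],
    [[0,0,0],0,-1],
    [[0,0,0],0,-1],
    [[0,0,0],0,-1],
    [[0,0,0],0,-1],
    [[0,0,0],0,-1],
    [[0,0,0],0,-1],
    [[0,0,0],0,-1],
    [[0,0,0],0,-1]
  ]
}}

```text
t: 36.22
eef_pos: [384.4, -247.8, 214.2]
tcp_rot: [3.14, -0.0, 0.662]
ft_force: [-0.5, 0.8, 8.2]
opening: 0.263
grip_force: 30.0
```

Request:
{"op": "move_arm", "data": {
  "commands": [
    [[0,0,0.4],0,-1],
    [[0,0,1],0,-1],
    [[0,0,1],0,-1],
    [[0,0,1],0,-1],
    [[0.5,0.2,0.1],-0.79,-1],
    [[0.7,0.28,0],-0.79,-1],
    [[0.7,0.28,0],-0.79,-1],
    [[0.7,0.28,0],-0.79,-1],
    [[0.7,0.28,0],-0.79,-1],
    [[0.7,0.28,0],-0.79,-1],
    [[0.7,0.28,0],-0.79,-1],
    [[0.6,0.24,0],-0.79,-1],
    [[0.25,0.11,0],-0.79,-1],
    [[0,0,0],-0.79,-1],
    [[0,0,0],0,-1],
    [[0,0,0],0,-1],
    [[0,0,0],0,-1]
  ]
}}

```text
t: 37.63
eef_pos: [550.4, -180.9, 318.4]
tcp_rot: [-3.142, 0.0, 0.032]
ft_force: [0.1, -0.4, -2.8]
opening: 0.262
grip_force: 30.0
```

Request:
{"op": "move_arm", "data": {
  "commands": [
    [[0,0,-1],0,-1],
    [[0,0,-1],0,-1],
    [[0,0,-0.9],0,-1],
    [[0,0,-0.31],0,-1],
    [[0,0,-0.1],0,-1],
    [[0,0,0],0,-1],
    [[0,0,0],0,-0.2],
    [[0,0,0],0,-0.2],
    [[0,0,0],0,-0.2],
    [[0,0,0],0,-0.2],
    [[0,0,0.5],0,-0.2],
    [[0,0,1],0,-0.2],
    [[0,0,1],0,0],
    [[0,0,0.8],0,0]
  ]
}}

```text
t: 38.8
eef_pos: [550.8, -180.9, 320.3]
tcp_rot: [3.141, -0.001, 0.03]
ft_force: [-0.4, 0.3, 0.5]
opening: 0.474
grip_force: 0.0
```

Request:
{"op": "move_arm", "data": {
  "commands": [
    [[-0.745,-0.7,-0.16],0.86,0.1],
    [[-0.745,-0.7,-0.16],0.86,0.1],
    [[-0.745,-0.7,-0.16],0.86,0.1],
    [[-0.745,-0.7,-0.16],0.86,0.1],
    [[-0.745,-0.7,-0.16],0.86,0.1],
    [[-0.745,-0.7,-0.16],0.86,0.1],
    [[-0.745,-0.7,-0.16],0.86,0.1],
    [[-0.745,-0.7,-0.16],0.86,0.1],
    [[0,0,0],0,0.1],
    [[0,0,0],0,0.1]
  ]
}}

```text
t: 39.63
eef_pos: [371.1, -349.8, 279.8]
tcp_rot: [3.141, -0.0, 0.577]
ft_force: [-0.1, 0.7, 0.4]
opening: 0.55
grip_force: 0.0
```

```bash
python3 chk.py w11 377.5 -346 2.15; python3 chk.py w11b 545 -181 -1.54 4
```

```text
tcp [ 371.8 -349.1  279.9] [ 3.141 -0.     0.578] 0.55
off 2.6 [ 379.15 -344.94    2.15] iou 0.956 mid 374.1 -348.2
tcp [ 372.5 -348.4  280. ] [ 3.141 -0.     0.58 ] 0.55
off 223.8 [ 545.   -181.     -1.54] iou 0.0 mid 551.0 -180.8
```

Request:
{"op": "move_arm", "data": {
  "commands": [
    [[0.03,0,-0.735],0,0.1],
    [[0,0,-0.735],0,0.1],
    [[0,0,-0.735],0,0.1],
    [[0,0,0],0,0.1],
    [[0,0,0],0,-1],
    [[0,0,0],0,-1],
    [[0,0,0],0,-1],
    [[0,0,0],0,-1],
    [[0,0,0],0,-1],
    [[0,0,0],0,-1],
    [[0,0,0],0,-1],
    [[0,0,0],0,-1]
  ]
}}

```text
t: 40.83
eef_pos: [373.0, -348.9, 214.4]
tcp_rot: [3.14, -0.0, 0.58]
ft_force: [0.4, 1.2, 8.0]
opening: 0.258
grip_force: 30.0
```

```bash
python3 -c "
from h import *
s=env.state();print(s['eef_pos'].round(2),s['tcp_rot'].round(3),s['opening'],s['grip_force'],s['ft_force'].round(1))"
```

```text
[ 372.97 -348.91  214.41] [ 3.14 -0.    0.58] 0.25812656035115444 29.975918233394623 [0.4 1.2 8. ]
```

Request:
{"op": "move_arm", "data": {
  "commands": [
    [[0,0,0.4],0,-1],
    [[0,0,1],0.98,-1],
    [[0.194,0.106,1],0.98,-1],
    [[0.194,0.106,1],0.98,-1],
    [[0.194,0.106,0.1],0.98,-1],
    [[0.194,0.106,0],0.98,-1],
    [[0.194,0.106,0],0.98,-1],
    [[0.194,0.106,0],0.98,-1],
    [[0.194,0.106,0],0.98,-1],
    [[0.194,0.106,0],0.98,-1],
    [[0.194,0.106,0],0.98,-1],
    [[0.194,0.106,0],0.98,-1],
    [[0.194,0.106,0],0.98,-1],
    [[0.194,0.106,0],0.98,-1],
    [[0.194,0.106,0],0.98,-1],
    [[0.194,0.106,0],0.98,-1],
    [[0.194,0.106,0],0.98,-1],
    [[0.194,0.106,0],0.98,-1],
    [[0.194,0.106,0],0.98,-1],
    [[0.194,0.106,0],0.98,-1]
  ]
}}

```text
t: 42.5
eef_pos: [477.7, -291.3, 318.5]
tcp_rot: [-3.141, -0.001, 2.074]
ft_force: [0.2, -0.0, -3.4]
opening: 0.265
grip_force: 30.0
```

Request:
{"op": "move_arm", "data": {
  "commands": [
    [[0.194,0.106,0],0.98,-1],
    [[0.194,0.106,0],0.98,-1],
    [[0.194,0.106,0],0.98,-1],
    [[0.194,0.106,0],0.98,-1],
    [[0.194,0.106,0],0.98,-1],
    [[0.194,0.106,0],0.98,-1],
    [[0.194,0.106,0],0.98,-1],
    [[0.194,0.106,0],0.98,-1],
    [[0.194,0.106,0],0.98,-1],
    [[0.194,0.106,0],0.98,-1],
    [[0.194,0.106,0],0.98,-1],
    [[0.194,0.106,0],0.98,-1],
    [[0.194,0.106,0],0.98,-1],
    [[0,0,0],0.98,-1],
    [[0,0,0],0,-1],
    [[0,0,0],0,-1],
    [[0,0,0],0,-1]
  ]
}}

```text
t: 43.92
eef_pos: [553.1, -250.3, 318.5]
tcp_rot: [3.141, -0.0, -3.119]
ft_force: [-0.1, -1.1, -3.9]
opening: 0.262
grip_force: 30.0
```

Request:
{"op": "move_arm", "data": {
  "commands": [
    [[0,0,-1],0,-1],
    [[0,0,-1],0,-1],
    [[0,0,-0.9],0,-1],
    [[0,0,-0.31],0,-1],
    [[0,0,-0.1],0,-1],
    [[0,0,0],0,-1],
    [[0,0,0],0,-0.2],
    [[0,0,0],0,-0.2],
    [[0,0,0],0,-0.2],
    [[0,0,0],0,-0.2],
    [[0,0,0.5],0,-0.2],
    [[0,0,1],0,-0.2],
    [[0,0,1],0,0],
    [[0,0,1],0,0],
    [[0,0,1],0,0],
    [[0,0,0.8],0,0],
    [[0,0,0],0,0],
    [[0,0,0],0,0]
  ]
}}

```text
t: 45.42
eef_pos: [553.1, -250.2, 379.8]
tcp_rot: [-3.14, 0.003, -3.116]
ft_force: [1.0, 0.2, 0.5]
opening: 0.5
grip_force: 0.0
```

```bash
for b in "549.5 -320" "547 -250.5" "545 -181"; do python3 chk.py w12 $b -1.54 4; done; python3 - <<'E'
from h import *
t=read_camera('top'); save(t,'t12')
import cv2
a=cv2.imread('pics/w12.png')[60:260,120:512]; a=cv2.resize(a,(784,400)); b=cv2.resize(cv2.imread('pics/t12.png')[150:210,120:316],(784,240))[:200]; cv2.imwrite('pics/m12.png',cv2.vconcat([a,b]))
E
```

```text
tcp [ 553.1 -250.1  378.4] [-3.141e+00  1.000e-03 -3.116e+00] 0.501
off 1.8 [ 550.09 -318.88   -1.57] iou 0.931 mid 556.1 -318.9
tcp [ 553.1 -250.2  377.2] [ 3.141e+00 -1.000e-03 -3.116e+00] 0.502
off 2.6 [ 547.27 -249.93   -1.56] iou 0.947 mid 553.3 -249.8
tcp [ 553.3 -250.3  377.1] [ 3.141e+00 -2.000e-03 -3.116e+00] 0.5
off 2.0 [ 544.21 -180.95   -1.54] iou 0.971 mid 550.2 -180.7
```

View pics/m12.png

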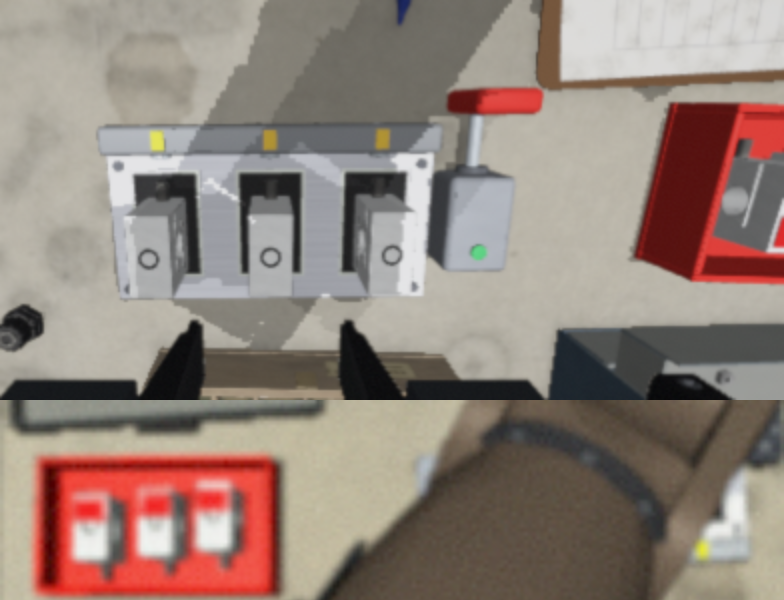

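All three untested cells stand on their pads with outlets towards the strip: crop (160,190), (270,190) and (380,190), within about 2 mm. The three rejects are in the crate. Next is the starter.

Request:
{"op": "move_arm", "data": {
  "commands": [
    [[-0.138,0.209,-0.128],-0.98,-0.2],
    [[-0.138,0.209,-0.128],-0.98,-0.2],
    [[-0.138,0.209,-0.128],-0.98,-0.2],
    [[-0.138,0.209,-0.128],-0.98,-0.2],
    [[-0.138,0.209,-0.128],-0.98,-0.2],
    [[-0.138,0.209,-0.128],-0.98,-0.2],
    [[-0.138,0.209,-0.128],-0.98,-0.2],
    [[-0.138,0.209,-0.128],-0.98,-0.2],
    [[-0.138,0.209,-0.128],-0.98,-0.2],
    [[-0.138,0.209,-0.128],-0.98,-0.2],
    [[-0.138,0.209,-0.128],-0.98,-0.2],
    [[-0.138,0.209,-0.128],-0.98,-0.2],
    [[-0.138,0.209,-0.128],-0.98,-0.2],
    [[-0.138,0.209,-0.128],-0.98,-0.2],
    [[-0.138,0.209,-0.128],-0.98,-0.2],
    [[-0.138,0.209,-0.128],-0.98,-0.2],
    [[-0.138,0.209,-0.128],-0.98,-0.2],
    [[-0.138,0.209,-0.128],-0.98,-0.2],
    [[-0.138,0.209,-0.128],-0.98,-0.2],
    [[-0.138,0.209,-0.128],-0.98,-0.2]
  ]
}}

```text
t: 47.43
eef_pos: [470.3, -124.6, 300.9]
tcp_rot: [-3.141, -0.0, 1.595]
ft_force: [0.4, 0.0, -0.1]
opening: 0.394
grip_force: 0.0
```

```bash
python3 - <<'E'
from h import *
w=read_camera('wrist'); save(w,'w13'); s=env.state(); print(s['eef_pos'].round(1),s['tcp_rot'].round(3),s['opening'])
hsv=cv2.cvtColor(w['image'],cv2.COLOR_RGB2HSV)
m=(((hsv[...,0]<8)|(hsv[...,0]>172))&(hsv[...,1]>120)&(hsv[...,2]>60)).astype(np.uint8)
n,l,st,ce=cv2.connectedComponentsWithStats(m)
q=proj(w,[[470,-125,50]])[0]
k=min((k for k in range(1,n) if st[k,4]>150),key=lambda k:np.hypot(*(ce[k]-q))); print(q,ce[k],st[k])
b,c=fitbox([(w,l==k)],[((-7,-18,34),(7,18,66),0)],[470,-125,.03]); print(b,1-c)
cv2.imwrite('pics/w13c.png',cv2.imread('pics/w13.png')[60:384])
E
```

```text
[ 469.5 -123.7  300.3] [-3.14e+00 -1.00e-03  1.59e+00] 0.39810856887016643
[254.99306666 206.61448489] [249.11336032 203.87584345] [241 178  16  52 741]
[ 4.64717622e+02 -1.20489629e+02  3.80571214e-02] 0.8638568829593694
```

View pics/w13c.png

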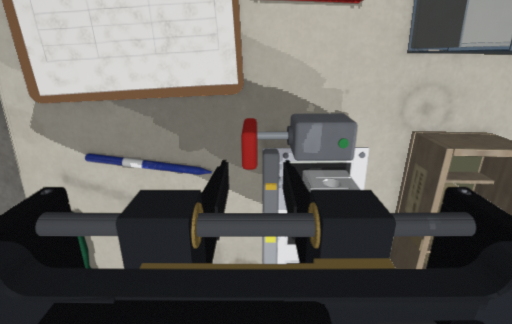

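The red grip is at (249,204) in the full picture, about 5 mm robot-side of the finger centre. I'll correct for that and go down.

Request:
{"op": "move_arm", "data": {
  "commands": [
    [[-0.17,0,0],0,-0.2],
    [[0,0,-0.5],0,-0.2],
    [[0,0,-0.8],0,-0.2],
    [[0,0,-0.8],0,-0.2],
    [[0,0,-0.53],0,-0.2],
    [[0,0,0],0,-0.2],
    [[0,0,0],0,-1],
    [[0,0,0],0,-1],
    [[0,0,0],0,-1],
    [[0,0,0],0,-1],
    [[0,0,0],0,-1],
    [[0,0,0],0,-1],
    [[0,0,0],0,-1]
  ]
}}

```text
t: 48.57
eef_pos: [464.9, -124.9, 223.4]
tcp_rot: [-3.141, 0.0, 1.601]
ft_force: [-5.4, -3.5, 7.3]
opening: 0.147
grip_force: 30.0
```

Request:
{"op": "move_arm", "data": {
  "commands": [
    [[-0.1,-0.003,0],0,-1],
    [[-0.1,-0.003,0],0,-1],
    [[-0.1,-0.003,0],0,-1],
    [[-0.1,-0.003,0],0,-1],
    [[-0.1,-0.003,0],0,-1],
    [[-0.1,-0.003,0],0,-1],
    [[-0.1,-0.003,0],0,-1],
    [[-0.1,-0.003,0],0,-1],
    [[-0.1,-0.003,0],0,-1],
    [[0,0,0],0,-1],
    [[0,0,0],0,-1]
  ]
}}

```text
t: 49.48
eef_pos: [439.0, -125.7, 223.3]
tcp_rot: [3.138, 0.001, 1.6]
ft_force: [7.4, 4.1, 6.4]
opening: 0.149
grip_force: 30.0
```

```bash
python3 -c "
from h import *
s=env.state();print(s['eef_pos'].round(2),s['opening'],s['grip_force'],s['ft_force'].round(1))"
```

```text
[ 438.99 -125.72  223.31] 0.14915660720858653 30.02104640007019 [7.4 4.1 6.4]
```

Request:
{"op": "move_arm", "data": {
  "commands": [
    [[-0.05,0,0],0,-1],
    [[-0.05,0,0],0,-1],
    [[0,0,0],0,-1],
    [[0,0,0],0,-1],
    [[0,0,0],0,-1],
    [[0,0,0],0,-1]
  ]
}}

```text
t: 49.98
eef_pos: [436.2, -125.8, 223.3]
tcp_rot: [3.138, 0.002, 1.6]
ft_force: [7.1, 2.8, 5.3]
opening: 0.143
grip_force: 30.0
```

```bash
cat > grip.py <<'E'
from h import *
def red(p):
    hsv=cv2.cvtColor(p['image'],cv2.COLOR_RGB2HSV)
    m=(((hsv[...,0]<8)|(hsv[...,0]>172))&(hsv[...,1]>120)&(hsv[...,2]>60)).astype(np.uint8)
    n,l,st,ce=cv2.connectedComponentsWithStats(m); o=[]
    for k in range(1,n):
        b=back(p,[ce[k]],55)[0]
        if st[k,4]>15 and 400<b[0]<500 and -170<b[1]<-90: o.append((b.round(1).tolist(),st[k].tolist()))
    return o
if __name__=='__main__':
    import sys
    for n in ('wrist','side','top'): p=read_camera(n); save(p,n+sys.argv[1]); print(n,red(p))
    for n in ('side0','top0'): 
        q=dict(read_camera(n[:-1])); q['image']=cv2.cvtColor(cv2.imread('pics/'+n+'.png'),cv2.COLOR_BGR2RGB); print(n,red(q))
E
python3 grip.py 14
```

```text
wrist [([436.7, -117.5, 55.0], [244, 203, 24, 70, 1536])]
side [([425.9, -153.1, 55.0], [231, 176, 9, 18, 95])]
top []
side0 [([452.4, -146.4, 55.0], [238, 173, 9, 18, 111])]
top0 [([462.8, -125.9, 55.0], [225, 194, 13, 5, 57])]
```

The side and wrist cameras both show the grip moved 26.5–28 mm, so it is at its stop and has been held. I'll let it back home, release and lift away.

Request:
{"op": "move_arm", "data": {
  "commands": [
    [[0.1,0.003,0],0,-1],
    [[0.1,0.003,0],0,-1],
    [[0.1,0.003,0],0,-1],
    [[0.1,0.003,0],0,-1],
    [[0.1,0.003,0],0,-1],
    [[0.1,0.003,0],0,-1],
    [[0.1,0.003,0],0,-1],
    [[0.1,0.003,0],0,-1],
    [[0.1,0.003,0],0,-1],
    [[0.06,0,0],0,-1],
    [[0,0,0],0,-0.2],
    [[0,0,0],0,-0.2],
    [[0,0,0],0,-0.2],
    [[0,0,0],0,-0.2],
    [[0,0,0.5],0,-0.2],
    [[0,0,1],0,-0.2],
    [[0,0,1],0,-0.2],
    [[0,0,1],0,-0.2],
    [[0,0,1],0,-0.2],
    [[0,0,1],0,-0.2]
  ]
}}

```text
t: 51.9
eef_pos: [463.8, -124.7, 389.0]
tcp_rot: [-3.141, -0.0, 1.599]
ft_force: [0.1, -0.2, -1.1]
opening: 0.396
grip_force: 0.0
```

Request:
{"op": "move_arm", "data": {
  "commands": [
    [[0.3,0.9,0],0.9,0],
    [[0.3,0.9,0],0.9,0],
    [[0.3,0.9,0],0.9,0],
    [[0.3,0.9,0],0.9,0],
    [[0.3,0.9,0],0.9,0],
    [[0.3,0.9,0],0.9,0],
    [[0,0.9,0],0.9,0],
    [[0,0.9,0],0.9,0],
    [[0,0.9,0],0.9,0],
    [[0,0.9,0],0.9,0],
    [[0,0.9,0],0.9,0],
    [[0,0.9,0],0.9,0],
    [[0,0.9,0],0.9,0],
    [[0,0.9,0],0.9,0],
    [[0,0.9,0],0.9,0],
    [[0,0.9,0],0.9,0],
    [[0,0,0],0.9,0],
    [[0,0,0],0,0],
    [[0,0,0],0,0]
  ]
}}

```text
t: 53.48
eef_pos: [518.0, 307.0, 387.2]
tcp_rot: [-3.141, -0.001, 2.822]
ft_force: [0.3, 0.1, -0.4]
opening: 0.502
grip_force: 0.0
```

```bash
python3 grip.py 15; python3 - <<'E'
from h import *
t=read_camera('top'); s=read_camera('side')
for n,p in (('t',t),('s',s)):
    for th in ('cell_1','reject_1'):
        for d in cut_out(th,p): print(n,th,round(d['confidence'],2),back(p,[d['at']],40)[0].round().tolist())
a=cv2.resize(cv2.imread('pics/top15.png')[130:230,120:380],(780,300)); b=cv2.resize(cv2.imread('pics/side15.png')[120:220,170:370],(600,300)); b=cv2.copyMakeBorder(b,0,0,0,180,cv2.BORDER_CONSTANT)
cv2.imwrite('pics/m15.png',cv2.vconcat([a,b]))
E
```

```text
wrist []
side [([452.4, -146.4, 55.0], [238, 173, 9, 18, 111])]
top [([462.4, -125.5, 55.0], [225, 194, 13, 6, 58])]
side0 [([452.4, -146.4, 55.0], [238, 173, 9, 18, 111])]
top0 [([462.8, -125.9, 55.0], [225, 194, 13, 5, 57])]
t cell_1 0.72 [551.0, -322.0, 40.0]
t cell_1 0.67 [546.0, -248.0, 40.0]
t cell_1 0.47 [549.0, -188.0, 40.0]
t cell_1 0.38 [527.0, -220.0, 40.0]
t reject_1 0.81 [510.0, 139.0, 40.0]
t reject_1 0.73 [458.0, -132.0, 40.0]
t reject_1 0.65 [503.0, 92.0, 40.0]
t reject_1 0.57 [523.0, 56.0, 40.0]
t reject_1 0.5 [430.0, -434.0, 40.0]
s cell_1 0.9 [538.0, -327.0, 40.0]
s cell_1 0.69 [541.0, -261.0, 40.0]
s cell_1 0.68 [543.0, -198.0, 40.0]
s reject_1 0.74 [507.0, 116.0, 40.0]
s reject_1 0.72 [500.0, 145.0, 40.0]
s reject_1 0.56 [408.0, -452.0, 40.0]
s reject_1 0.54 [517.0, 57.0, 40.0]
s reject_1 0.44 [544.0, -257.0, 40.0]
```

View pics/m15.png

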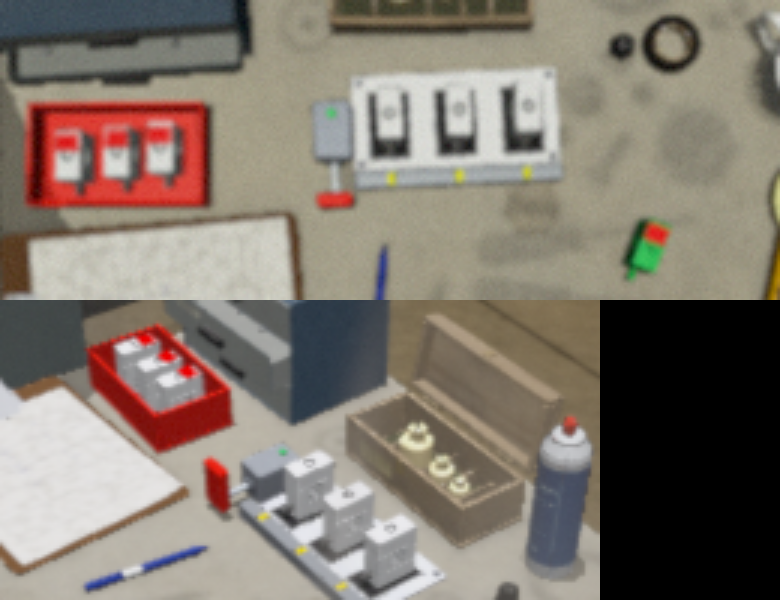

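The final pictures show three rejects in the crate at crop (72,155), (120,155) and (163,150). The three untested cells stand on pads at (390,110), (460,110) and (528,105), the red grip is home at (335,200), and the tape and gland are untouched. I'm handing it in.

```bash
python3 -c "
from cell import env
print(env.job_done())"
```

```text
the job is handed in; nothing more can be done
None
```

The job is handed in: the three red-sticker cells are in the crate, the three untested cells stand on their own pads with outlets to the strip, and the starter was pulled about 27 mm, held and is home again. The cameras confirmed all of this, but the judge returned no verdict.

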